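# Unlock the drawer and rack the chalk markers

### The job

Take the key from its wooden stand, push it fully home in the cabinet's lock, turn it clockwise to its stop to release the drawer, and pull the drawer out. Snap every chalk marker that lies in it into the clip rack, one to a clip and fully down, then push the drawer fully shut, turn the key back to lock it, and return the key upright and fully down into its stand. Leave the tape, the mug and the notepad alone.

Things in the scene. Friction and masses are not known exactly. Their poses are not given: they have to be found in the camera images.
- cabinet: low putty-coloured counter-top drawer cabinet, 264 wide (y), 160 deep (x), 75 high, fixed to the counter. Origin on the counter, 30 behind its front face, mid-width; x points to its back (the front, with drawer and handle, faces -x), y to its lock end, z up. It may stand on either side of the clip rack.
- lock_mouth (a point): centre of the keyway, at the top surface of the cabinet (75 above the counter), on a steel plate at the +y end of the cabinet; axes as the cabinet's. The keyway is a slot 27 long (x) by 9 wide (y) with a 1.5 chamfer, through a 6 thick plate. The key goes in straight down, 20 deep, until its collar lies on the plate; its bit is then below the plate, and only then does it turn. Turned, the key cannot be drawn out and stands there by itself.
- lock_turn (a joint): angle of the lock's core, turned by the key: 0 locked, keyway in line (key goes in and out); grows as the key is turned CLOCKWISE seen from above, to a stop at 1.35 rad. The hidden bolt moves with it and frees the drawer beyond about 1.0 rad. About 0.05 N m of friction; stays where left; about 0.12 rad of play on the key either way.
- drawer (a joint): how far the drawer is out (m): 0 shut, 0.14 fully out, sliding along the cabinet's -x; about 2 N of friction, stays where left. It cannot move while the bolt is out, and with the bolt out an open drawer cannot be shut.
- handle (a point): middle of the drawer's pull bar: round, 10 thick, 100 long along the cabinet's y, its centre 38 in front of the drawer's face and 60 above the counter (15 below the cabinet top), standing on two posts 45 either side of the middle. It can be pinched from above.
- drawer_floor (a point): centre of the drawer's inner floor, 11 above the counter; inside 116 (x) by 206 (y), side walls up to 48 above the counter. Combs at its front and back ends (17 long in x, 14 high) part it into four lanes along x, 42 apart and 26 wide, one marker to a lane; the middle 80 mm of the lanes is open across. Moves with the drawer. When the drawer is shut all of it is under the cabinet top; fully out, all of it lies open.
- rack: white clip rack, fixed: base 100 (x) by 190 (y) by 10 high with a row of four spring clips along y, 44 apart. Origin under its centre; z up. Highest point (flared clip tips) about 52.
- key_bow (a point): centre of the key's grip, a black plate 34 wide (key x), 10 thick (key y), 34 high (z), upright. Below it: 8 of thin neck, then a round collar 20 across and 4 thick, then a shank 6 across and 20 long with a bit 24 wide (key x) and 6 thick (key y), the bit reaching from 8 to 20 below the underside of the collar. The key is alike after a half turn about z. 50 g.
- key_collar (a point): centre of the underside of the key's collar, 27 below key_bow; it is 20 above the key's lower end and lies on the plate or stand when the key is fully home
- stand_mouth (a point): top centre of the wooden key stand, 66 (x) by 56 (y) by 40 high, fixed, in front of the clip rack. The key stands upright in its slot, 31 long (x) by 13 wide (y), 34 deep, its collar on the top; axes as the slot's.
- clip0 (a point): where the middle of a marker lies when snapped into this clip (along the rack's x), 34 above the counter; up to 8 off lengthwise will do. Two pairs of sprung jaws, 20 to 30 either side of the middle, open between; push a marker straight down past the beads at their tips (6.7 higher, 11.6 apart) with 5 to 10 N, onto ribs under it. The middle 40 mm is clear down to the base, 24 below.
- clip1 (a point): the same for the next clip, 44 along the rack's +y from clip0
- clip2 (a point): the same for the next clip, 88 along the rack's +y from clip0
- clip3 (a point): the same for the next clip, 132 along the rack's +y from clip0
- marker0_mid (a point): centre of a chalk marker, 100 long (along its x): round grey barrel 16 across and 76 long between square black ends, 12 long and 17 across, that keep it from rolling. 30 g. At the start it lies in the drawer, roughly along the cabinet's x.
- marker1_mid (a point): the same for another marker (None when there is no such marker)
- marker2_mid (a point): the same for another marker (None when there is no such marker)
- marker3_mid (a point): the same for another marker (None when there is no such marker)
- tape: bystander: roll of clear tape lying flat, 90 across, 24 high; origin under its centre
- mug: bystander: white mug 76 across, 90 high, handle at its y; origin under its centre
- notepad: bystander: blank notepad 100 by 75 by 14; origin under its centre
Not all that is in view belongs to the job. What is shaped like the part that bears key_bow but pink is not meant. Several things look just like the part that bears stand_mouth: the one meant starts farthest to the robot's left.

How it is judged:
By the outcome, as a careful person would: the job done as asked, in the order asked, and still so for the second after the job is handed in, with the robot touching nothing.
Of marker0, marker1, marker2, marker3 only 2 to 4 are there at a start; the rules pass over those that are not, and their reading is None.
At some moment in a run one of marker0, marker1, marker2, marker3 may be knocked a few centimetres aside while the robot is not near it.
It also fails if it takes over 208 s, if anything falls off the work surface, if the arm or the gripper's body presses on something with over 40 N, if the wrist force passes 120 N, or if a joint passes its speed limit or range.

### The arm

A 6-joint arm with a two-finger parallel gripper is mounted at the origin on the work surface. World frame = base frame: x ahead of the robot, y to its left, z up, the work surface at z = 0. Lengths are in m, angles in rad, forces in N, time in s.
With the tool pointing down it reaches from about 0.4 to 0.825 m from the base axis. Payload 7 kg.
Tool frame: the origin (TCP) lies between the finger pads; the fingertips stand 25 mm ahead of it and the grasp point (between the pads) lies 6 mm ahead of it (arm.tip_extent is the z of the fingertips in the tool frame, in m); z points along the fingers, x is the direction in which the jaws open and shut, and the axes are right-handed (so a half turn about z gives the same grasp; the last joint's range is limited). The gripper opens to 88 mm and grips with 3 to 60 N. Pads are 19 mm wide; open, the fingers measure 130 mm over their backs; the gripper's body (78 mm by 193 mm) begins 47 mm behind the grasp point.
Start: joints at [-0.967, 0.359, 0.012, 0, -1.224, -0.288], TCP at [0.21, -0.642, 0.252] pointing down, gripper open.
Joint ranges: [-3.07, 3.07], [-1.43, 2.12], [-1.02, 1.25], [-3.03, 1.67], [-3.05, -0], [-3.03, 3.03]. Speed limits (rad/s): [2.39, 2.39, 3.01, 3.14, 3.14, 3.14].

### API

Orientations are given as [roll, pitch, yaw] about the fixed x, y, z axes, in that order (R = Rz(yaw) Ry(pitch) Rx(roll)).
In Python, from station import monitor, grab_frame, job_done, arm gives the robot as it stands.
- The arm moves only by the shell command python3 -m jog 'ROWS' [FORCE]. ROWS is JSON, a list that holds one entry, the list of rows, each a list of 7 numbers: the shift along the world's x, y, z in m, then the turn, a rotation vector about the world's x, y, z in rad, then the opening, from 0 (shut) to 1 (fully open). In form: [[[dx, dy, dz, ax, ay, az, claw], ...]]. A call has 1 to 20 rows; each row shifts and turns the commanded pose from where the row before left it; what a row does not reach is not made up. A row lasts 1/8 s, in which the tool goes at most 62.5 mm and 10.7 degrees, less where a joint would pass 70% of its speed; a pose out of reach is approached as far as the arm can. A call is refused whole if a number of a shift passes 0.0625 or a number of a turn 0.188, either way. A call with a gripper value outside its range is refused whole. The fingers move at their own pace and stop on an object; FORCE is the grip in N (left out, the last holds). Time passes only in rows, so rows that do not move let the fingers close. It gives the time, the measured TCP pose, the force and the opening at its end, in the units of the state.
- monitor.get_state(): the state, without advancing time (a new reading comes with each control period).
- grab_frame(name): name is "scene" or "top" or "wrist"; returns a dict with "pixels" (480x640x3 uint8, red, green, blue), "K" (3x3 intrinsics, pixels), "view" (4x4, takes a point from world to camera coordinates); the wrist camera has in their place "hand_eye" (4x4, takes a point from camera to tool coordinates, whose origin is the TCP and whose axes are the tool frame's). Camera axes: x right, y down, z forward; pixel columns grow to the right and rows downward; lengths in m; the calibration is good to about 2 mm. A picture is of the moment at which its call begins: read the wrist's pose just before it. There is no depth.
- job_done(): hands the job in, once; it reports no verdict.
The state is a dict: "t": time; "q": joint angles; "qd": joint speeds; "joint_efforts": joint torques, N m; "eef_pos": TCP position; "ee_rot": TCP orientation; "force": force on the tool from outside, world axes, zero at the start; "moment": the same for the moment, N m; "width": finger opening in m.
Only numpy, scipy, OpenCV 4.12 (cv2) and the standard library are available. Lean on these libraries where they do the work, as an engineer would, in place of code of your own. Each camera call takes 0.05 s, during which the arm holds its last target.

## Working session

There is one attempt and no reset: what is moved stays moved. The work goes in short steps, Python scripts to look and compute and a shell command to move; the robot and the scene stay as the last step left them, time stands still between calls to the robot, and variables do not carry over. Pictures are saved under pics/ and viewed, and the job is handed in when it is done.

```bash
ls; mkdir -p pics
cat > h.py <<'E'
import numpy as np, cv2
from station import monitor, grab_frame, job_done, arm
from scipy.spatial.transform import Rotation as R
def snap(n,f):
    s=monitor.get_state(); d=grab_frame(n)
    cv2.imwrite('pics/'+f,d['pixels'][:,:,::-1])
    if n=='wrist':
        T=np.eye(4);T[:3,:3]=R.from_euler('xyz',s['ee_rot']).as_matrix();T[:3,3]=s['eef_pos']
        d['c2w']=T@d['hand_eye']
    else: d['c2w']=np.linalg.inv(d['view'])
    np.savez('pics/'+f[:-4]+'.npz',K=d['K'],c2w=d['c2w'],img=d['pixels'])
    return d
def load(f):
    z=np.load('pics/'+f+'.npz');return {k:z[k] for k in z}
def ray(d,u,v):
    r=d['c2w'][:3,:3]@np.linalg.inv(d['K'])@np.array([u,v,1.]);return d['c2w'][:3,3],r/np.linalg.norm(r)
def onz(d,u,v,z):
    o,r=ray(d,u,v);return o+r*(z-o[2])/r[2]
def proj(d,p):
    c=np.linalg.inv(d['c2w'])@np.append(p,1);q=d['K']@c[:3];return q[:2]/q[2]
def tri(l):
    A=np.zeros((3,3));b=np.zeros(3)
    for d,u,v in l:
        o,r=ray(d,u,v);M=np.eye(3)-np.outer(r,r);A+=M;b+=M@o
    return np.linalg.solve(A,b)
def st():
    s=monitor.get_state();print({k:np.round(s[k],4).tolist() for k in ('t','q','eef_pos','ee_rot','force','moment','width')})
E
python3 - <<'E'
from h import *
for n in ('scene','top','wrist'):
    d=snap(n,n+'0.png');print(n,d['K'].tolist(),np.round(d['c2w'],3).tolist())
st();print(arm.tip_extent)
E
```

```text
pics
scene [[535.9073639462019, 0.0, 319.08978138930104], [0.0, 535.9073639462019, 241.55538473119296], [0.0, 0.0, 1.0]] [[0.872, 0.376, -0.315, 0.949], [0.49, -0.647, 0.584, -0.731], [0.015, -0.663, -0.748, 1.005], [0.0, 0.0, 0.0, 1.0]]
top [[528.1189639021125, 0.0, 312.319607555042], [0.0, 528.1189639021125, 233.87616862161372], [0.0, 0.0, 1.0]] [[0.015, -0.998, 0.061, 0.453], [-1.0, -0.015, 0.002, -0.007], [-0.001, -0.061, -0.998, 1.306], [0.0, 0.0, 0.0, 1.0]]
wrist [[371.5613923517297, 0.0, 316.5311390375938], [0.0, 371.5613923517297, 238.2969045976799], [0.0, 0.0, 1.0]] [[-0.311, 0.919, 0.243, 0.145], [0.951, 0.3, 0.08, -0.662], [0.001, 0.256, -0.967, 0.384], [0.0, 0.0, 0.0, 1.0]]
{'t': 0.15, 'q': [-0.9669, 0.3592, 0.0113, -0.0002, -1.2241, -0.2881], 'eef_pos': [0.2095, -0.6413, 0.2508], 'ee_rot': [-3.1414, -0.0013, 1.8865], 'force': [-0.6789, 0.6929, -0.401], 'moment': [0.0057, -0.0375, -0.0008], 'width': 0.0876}
0.025
```

View pics/scene0.png

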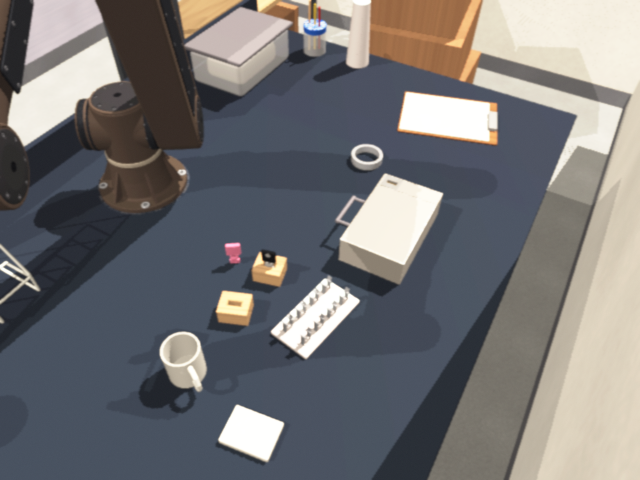

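View pics/top0.png

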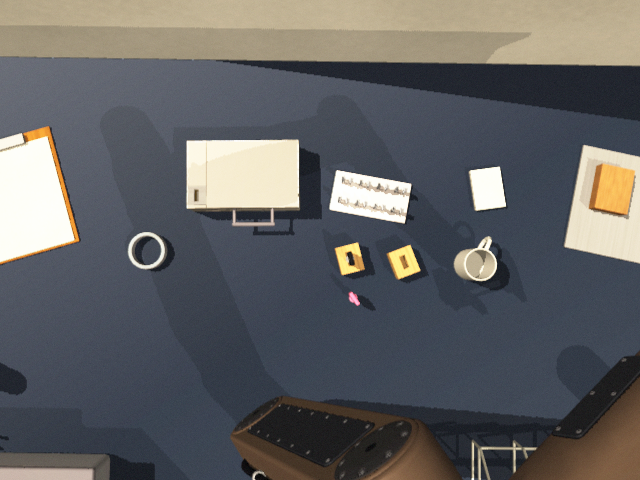

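View pics/wrist0.png

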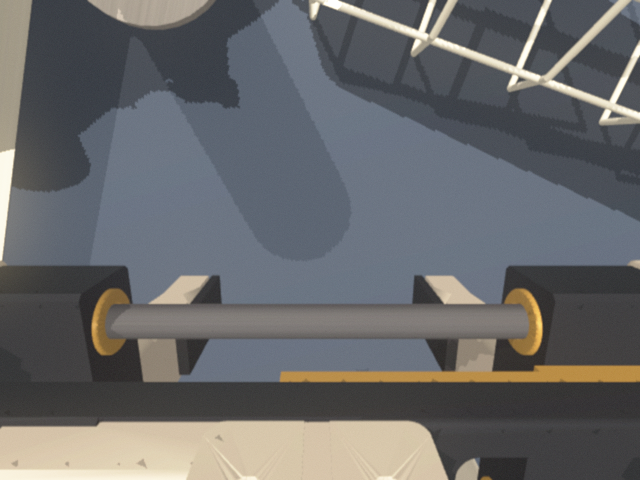

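The cabinet is upper left in the top view, with its lock at (196,196). The key stand is at (350,259), with the empty decoy to its right and the pink key below. The rack is at (371,197).

Run:
```python
from h import *
d=load('top0')
for n,u,v,z in [('lock',196,196,.075),('cabFL',187,209,.075),('cabFR',299,209,.075),('cabBL',187,141,.075),('cabBR',299,140,.075),('handle',254,225,.06),('key',350,259,.081),('stand',350,259,.04),('rack',371,197,.01),('rFL',330,209,.01),('rBL',337,171,.01),('rBR',411,184,.01),('rFR',406,222,.01),('mug',475,263,.05),('tape',147,251,.02)]:
    print(n,np.round(onz(d,u,v,z),3))
im=d['img'];cv2.imwrite('pics/topcrop.png',cv2.resize(im[120:320,170:430,::-1],None,fx=3,fy=3,interpolation=cv2.INTER_CUBIC))
```

```text
lock [0.613 0.27  0.075]
cabFL [0.582 0.291 0.075]
cabFR [0.586 0.028 0.075]
cabBL [0.744 0.295 0.075]
cabBR [0.75  0.031 0.075]
handle [0.548 0.134 0.06 ]
key [ 0.471 -0.092  0.081]
stand [ 0.472 -0.095  0.04 ]
rack [ 0.626 -0.147  0.01 ]
rFL [ 0.595 -0.046  0.01 ]
rBL [ 0.689 -0.063  0.01 ]
rBR [ 0.66  -0.246  0.01 ]
rFR [ 0.565 -0.234  0.01 ]
mug [ 0.467 -0.391  0.05 ]
tape [0.484 0.398 0.02 ]
```

View pics/topcrop.png

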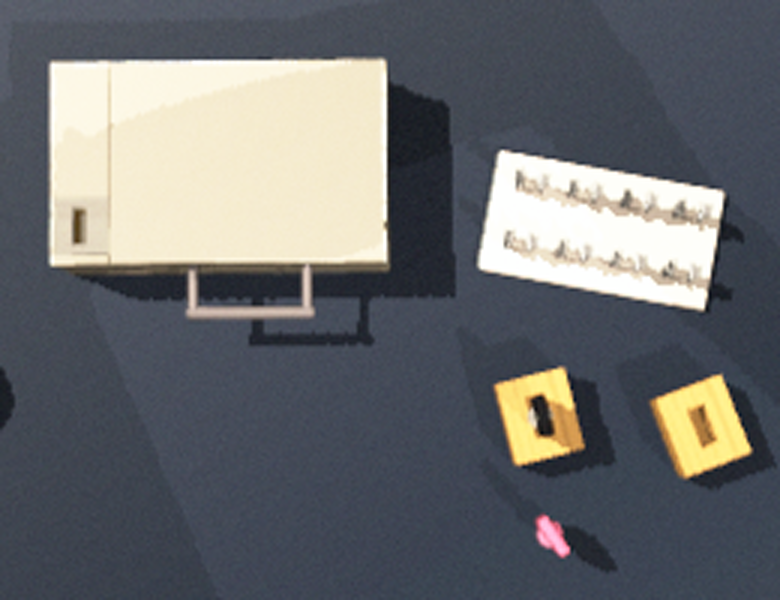

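```bash
python3 -m jog '[[[0.0214,0.039,0.002,0,0,0,1],[0.0214,0.039,0.002,0,0,0,1],[0.0214,0.039,0.002,0,0,0,1],[0.0214,0.039,0.002,0,0,0,1],[0.0214,0.039,0.002,0,0,0,1],[0.0214,0.039,0.002,0,0,0,1],[0.0214,0.039,0.002,0,0,0,1],[0.0214,0.039,0.002,0,0,0,1],[0.0214,0.039,0.002,0,0,0,1],[0.0214,0.039,0.002,0,0,0,1],[0.0214,0.039,0.002,0,0,0,1],[0.0214,0.039,0.002,0,0,0,1],[0.0214,0.039,0.002,0,0,0,1],[0.0214,0.039,0.002,0,0,0,1],[0,0,0,0,0,0,1],[0,0,0,0,0,0,1]]]'
python3 - <<'E'
from h import *
st();snap('wrist','w1.png')
E
```

```text
t: 2.15
eef_pos: [0.5089, -0.0956, 0.2792]
ee_rot: [-3.141, -0.0, 1.887]
force: [0.2, -0.2, -0.5]
width: 0.0878
{'t': 2.15, 'q': [0.1938, 0.0806, -0.2859, -0.0001, -1.2051, -1.4481], 'eef_pos': [0.5089, -0.0956, 0.2792], 'ee_rot': [-3.1408, -0.0002, 1.8873], 'force': [0.2154, -0.1794, -0.4635], 'moment': [0.0137, 0.0327, 0.0134], 'width': 0.0878}
```

View pics/w1.png

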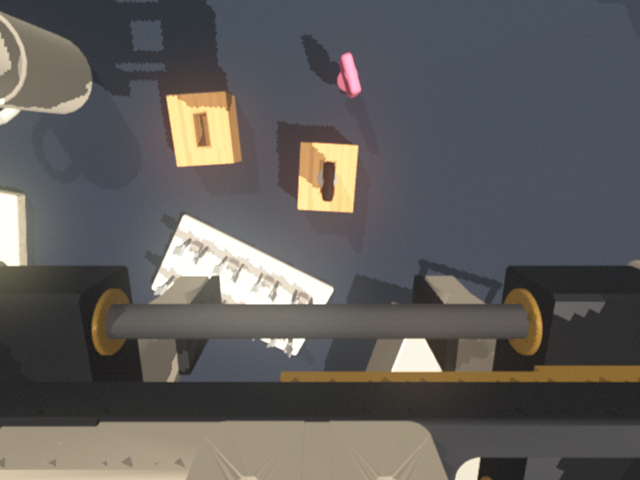

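The meant stand with the black key is at (328,178). I'll turn the wrist by half a turn, because the later clockwise turn needs that joint range, and look again from closer.

```bash
python3 -m jog '[[[-0.004,0,-0.002,0,0,0.185,1],[-0.004,0,-0.002,0,0,0.185,1],[-0.004,0,-0.002,0,0,0.185,1],[-0.004,0,-0.002,0,0,0.185,1],[-0.004,0,-0.002,0,0,0.185,1],[-0.004,0,-0.002,0,0,0.185,1],[-0.004,0,-0.002,0,0,0.185,1],[-0.004,0,-0.002,0,0,0.185,1],[-0.004,0,-0.002,0,0,0.185,1],[-0.004,0,-0.002,0,0,0.185,1],[-0.004,0,-0.002,0,0,0.185,1],[-0.004,0,-0.002,0,0,0.185,1],[-0.004,0,-0.002,0,0,0.185,1],[-0.004,0,-0.002,0,0,0.185,1],[-0.004,0,-0.002,0,0,0.185,1],[-0.004,0,-0.002,0,0,0.185,1],[-0.004,0,-0.002,0,0,0.185,1],[0,0,0,0,0,0,1],[0,0,0,0,0,0,1]]]'
python3 - <<'E'
from h import *
st();snap('wrist','w2.png')
E
```

```text
t: 4.58
eef_pos: [0.4411, -0.0961, 0.2458]
ee_rot: [-3.141, -0.0, -1.257]
force: [-0.0, 0.4, -1.2]
width: 0.0875
{'t': 4.575, 'q': [0.2243, -0.0149, -0.4646, 0.0001, -1.1207, 1.6606], 'eef_pos': [0.4411, -0.0961, 0.2458], 'ee_rot': [-3.1412, -0.0001, -1.2566], 'force': [-0.0374, 0.384, -1.1641], 'moment': [-0.1033, 0.0788, 0.0505], 'width': 0.0875}
```

View pics/w2.png

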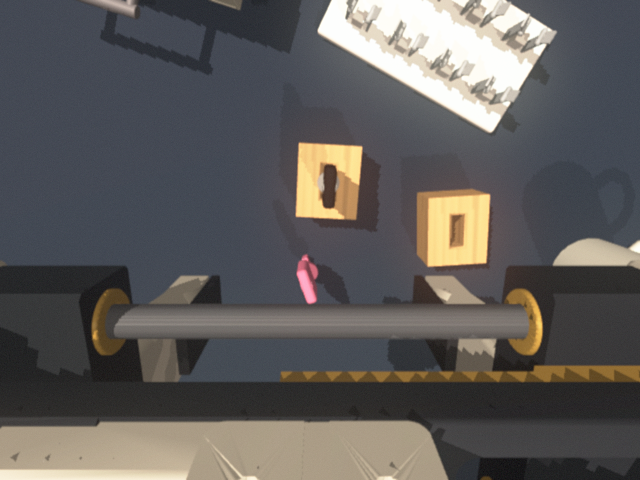

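The key stand is at about (329,181), with the key bow as a black bar in it and the decoy stand at (455,230). Next I measure the stand's top and the bow.

Run:
```python
from h import *
for f in('w1','w2'):
    d=load(f);im=d['img'];hsv=cv2.cvtColor(im,cv2.COLOR_RGB2HSV)
    x0,y0,x1,y1=285,130,375,230
    c=im[y0:y1,x0:x1];h=hsv[y0:y1,x0:x1].astype(int)
    wood=((h[...,0]>8)&(h[...,0]<30)&(h[...,1]>80)&(h[...,2]>90)).astype(np.uint8)
    cs,_=cv2.findContours(wood,cv2.RETR_EXTERNAL,cv2.CHAIN_APPROX_NONE);k=max(cs,key=cv2.contourArea)
    pts=k[:,0]+[x0,y0]
    W=np.array([onz(d,u,v,.04)[:2] for u,v in pts])
    r=cv2.minAreaRect((W*1000).astype(np.float32));print(f,'stand',r)
    hull=cv2.convexHull(k);blk=np.zeros_like(wood);cv2.fillPoly(blk,[hull],1)
    blk&=(c.max(2)<50).astype(np.uint8)
    cs,_=cv2.findContours(blk,cv2.RETR_EXTERNAL,cv2.CHAIN_APPROX_NONE);kb=max(cs,key=cv2.contourArea)
    pb=kb[:,0]+[x0,y0];W=np.array([onz(d,u,v,.084)[:2] for u,v in pb])
    print('bow',cv2.minAreaRect((W*1000).astype(np.float32)),pb.min(0),pb.max(0))
    cv2.imwrite(f'pics/c_{f}.png',cv2.resize(c[:,:,::-1],None,fx=6,fy=6,interpolation=cv2.INTER_CUBIC))
```

```text
w1 stand ((475.5853271484375, -95.82528686523438), (68.56468200683594, 57.9412841796875), 14.872026443481445)Traceback (most recent call last):
  File "<stdin>", line 13, in <module>
ValueError: max() iterable argument is empty
```

Run:
```python
from h import *
for f in('w1','w2'):
    d=load(f);im=d['img'];hsv=cv2.cvtColor(im,cv2.COLOR_RGB2HSV)
    x0,y0,x1,y1=285,130,375,230
    c=im[y0:y1,x0:x1];h=hsv[y0:y1,x0:x1].astype(int)
    wood=((h[...,0]>8)&(h[...,0]<30)&(h[...,1]>80)&(h[...,2]>90)).astype(np.uint8)
    cs,_=cv2.findContours(wood,cv2.RETR_EXTERNAL,cv2.CHAIN_APPROX_NONE);k=max(cs,key=cv2.contourArea)
    W=np.array([onz(d,u,v,.04)[:2] for u,v in k[:,0]+[x0,y0]])
    print(f,'stand',cv2.minAreaRect((W*1000).astype(np.float32)))
    hull=cv2.convexHull(k);m=np.zeros_like(wood);cv2.fillPoly(m,[hull],1);m=cv2.erode(m,np.ones((9,9)))
    v=c.max(2); print(np.percentile(v[m>0],[1,3,5,10,20]))
    blk=m&(v<70).astype(np.uint8)
    cs,_=cv2.findContours(blk,cv2.RETR_EXTERNAL,cv2.CHAIN_APPROX_NONE)
    if cs:
      kb=max(cs,key=cv2.contourArea)
      pb=kb[:,0]+[x0,y0];W=np.array([onz(d,u,v,.084)[:2] for u,v in pb])
      print('bow',cv2.minAreaRect((W*1000).astype(np.float32)),pb.min(0),pb.max(0))
    cv2.imwrite(f'pics/c_{f}.png',cv2.resize(c[:,:,::-1],None,fx=6,fy=6,interpolation=cv2.INTER_CUBIC))
```

```text
w1 stand ((475.5853271484375, -95.82528686523438), (68.56468200683594, 57.9412841796875), 14.872026443481445)
[ 87.  90.  93.  99. 197.]
w2 stand ((475.7411193847656, -95.71798706054688), (68.10257720947266, 57.823551177978516), 15.090274810791016)
[ 73.  75.  77.  81. 180.]
bow ((461.94305419921875, -99.81769561767578), (0.0, 0.0), 0.0) [329 206] [329 206]
```

View pics/c_w2.png

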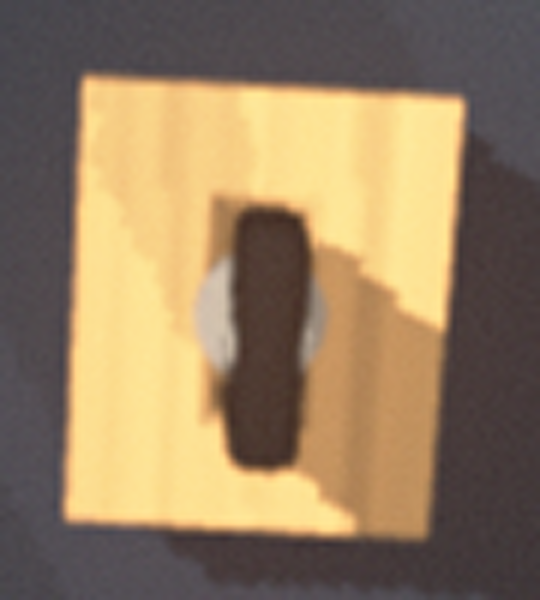

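Run:
```python
from h import *
for f in('w1','w2'):
    d=load(f);im=d['img']
    x0,y0,x1,y1=312,150,345,215
    c=im[y0:y1,x0:x1].max(2)
    blk=(c<118).astype(np.uint8)
    cs,_=cv2.findContours(blk,cv2.RETR_EXTERNAL,cv2.CHAIN_APPROX_NONE)
    kb=max(cs,key=cv2.contourArea)
    pb=kb[:,0]+[x0,y0];W=np.array([onz(d,u,v,.084)[:2] for u,v in pb])
    print(f,'bow',cv2.minAreaRect((W*1000).astype(np.float32)),pb.min(0),pb.max(0))
    print(proj(d,np.array([.4757,-.0958,.084])),proj(d,np.array([.4757,-.0958,.044])))
```

```text
w1 bow ((474.83734130859375, -96.42621612548828), (33.116050720214844, 9.16771411895752), 15.334321975708008) [322 162] [333 200]
[327.94459784 182.38712423] [326.76211806 177.92971809]
w2 bow ((476.9011535644531, -94.86474609375), (33.363670349121094, 10.437796592712402), 14.345772743225098) [322 165] [336 207]
[329.69984787 188.11900772] [328.12937282 182.58228297]
```

```bash
python3 -m jog '[[[0.007,0,-0.010,0,0,-0.018,0.45],[0.007,0,-0.010,0,0,-0.018,0.45],[0.007,0,-0.010,0,0,-0.018,0.45],[0.007,0,-0.010,0,0,0,0.45],[0.007,0.0005,-0.010,0,0,0,0.45],[0,0,-0.03,0,0,0,0.45],[0,0,-0.03,0,0,0,0.45],[0,0,-0.03,0,0,0,0.45],[0,0,-0.02,0,0,0,0.45],[0,0,-0.01,0,0,0,0.45],[0,0,0,0,0,0,0.45],[0,0,0,0,0,0,0.45]]]'
python3 - <<'E'
from h import *
st();snap('wrist','w3.png')
E
```

```text
t: 6.12
eef_pos: [0.4769, -0.095, 0.0762]
ee_rot: [-3.14, -0.0, -1.305]
force: [-0.1, -0.1, 1.1]
width: 0.0392
{'t': 6.125, 'q': [0.2089, 0.2451, -0.621, 0.0003, -0.7035, 1.6271], 'eef_pos': [0.4769, -0.095, 0.0762], 'ee_rot': [-3.1404, -0.0002, -1.3054], 'force': [-0.137, -0.1476, 1.0992], 'moment': [-0.1293, 0.1077, 0.0732], 'width': 0.0392}
```

View pics/w3.png

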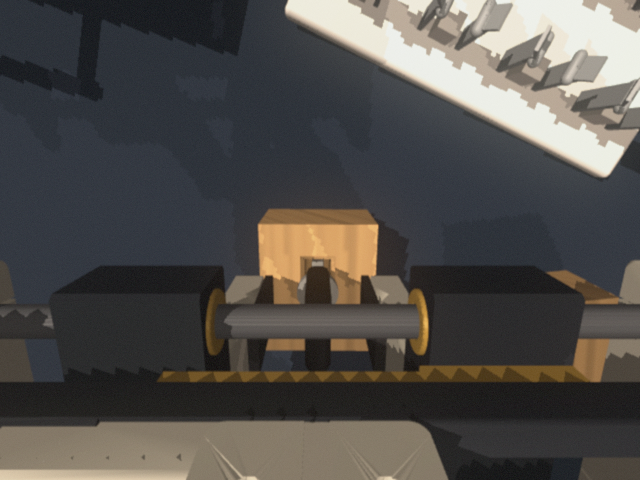

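The bow at (317,320) sits midway between the pads. I close and lift.

```bash
python3 -m jog '[[[0,0,0,0,0,0,0],[0,0,0,0,0,0,0],[0,0,0,0,0,0,0],[0,0,0,0,0,0,0],[0,0,0,0,0,0,0],[0,0,0,0,0,0,0]]]' 35
python3 -m jog '[[[0,0,0.015,0,0,0,0],[0,0,0.02,0,0,0,0],[0,0,0.03,0,0,0,0],[0,0,0.03,0,0,0,0],[0,0,0.02,0,0,0,0],[0,0,0,0,0,0,0],[0,0,0,0,0,0,0]]]'
python3 - <<'E'
from h import *
st();snap('wrist','w4.png')
E
```

```text
t: 6.92
eef_pos: [0.4763, -0.0951, 0.0757]
ee_rot: [-3.141, -0.0, -1.305]
force: [-0.8, -0.1, 3.0]
width: 0.0099
t: 7.8
eef_pos: [0.4756, -0.0951, 0.1897]
ee_rot: [3.141, 0.0, -1.306]
force: [-0.6, 0.8, -1.5]
width: 0.0098
{'t': 7.8, 'q': [0.2089, 0.0977, -0.4841, -0.0005, -0.9901, 1.6271], 'eef_pos': [0.4756, -0.0951, 0.1897], 'ee_rot': [3.1405, 0.0005, -1.3059], 'force': [-0.5922, 0.8472, -1.5256], 'moment': [-0.1096, 0.1844, 0.0322], 'width': 0.0098}
```

View pics/w4.png

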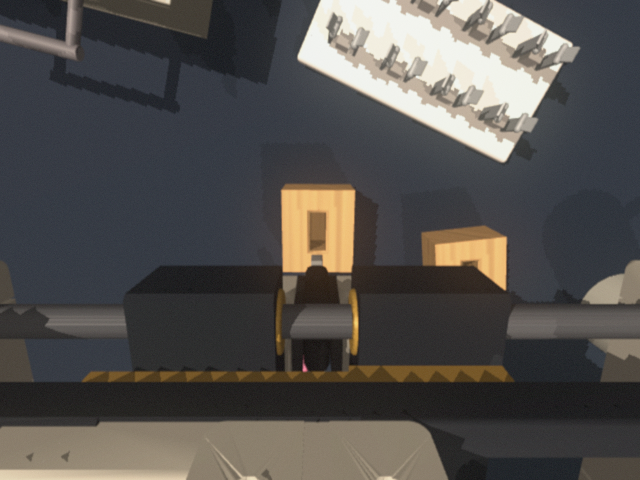

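```bash
python3 -m jog '[[[0.008,0.036,0.003,0,0,-0.025,0],[0.008,0.036,0.003,0,0,-0.025,0],[0.008,0.036,0.003,0,0,-0.025,0],[0.008,0.036,0.003,0,0,-0.025,0],[0.008,0.036,0.003,0,0,-0.025,0],[0.008,0.036,0.003,0,0,-0.025,0],[0.008,0.036,0.003,0,0,-0.025,0],[0.008,0.036,0.003,0,0,-0.025,0],[0.008,0.036,0.003,0,0,-0.025,0],[0.008,0.036,0.003,0,0,-0.025,0],[0,0,0,0,0,0,0],[0,0,0,0,0,0,0]]]'
python3 - <<'E'
from h import *
st();snap('wrist','w5.png')
E
```

```text
t: 9.35
eef_pos: [0.5556, 0.2645, 0.2192]
ee_rot: [3.14, -0.002, -1.555]
force: [-0.2, -0.8, -0.6]
width: 0.0099
{'t': 9.35, 'q': [0.7611, 0.2852, -0.1701, -0.0002, -1.118, 0.8255], 'eef_pos': [0.5556, 0.2645, 0.2192], 'ee_rot': [3.1396, -0.0015, -1.5551], 'force': [-0.2247, -0.7768, -0.6132], 'moment': [-0.0899, 0.0966, 0.0128], 'width': 0.0099}
```

View pics/w5.png

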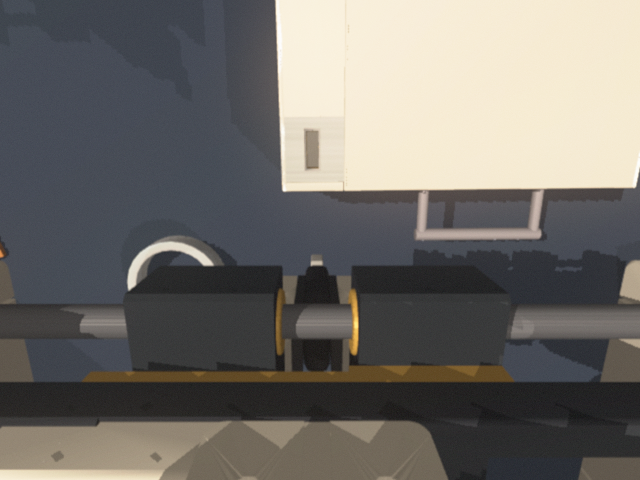

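Run:
```python
from h import *
d=load('w5');im=d['img']
cv2.imwrite('pics/c5.png',cv2.resize(im[110:195,270:355,::-1],None,fx=7,fy=7,interpolation=cv2.INTER_CUBIC))
cv2.imwrite('pics/c5k.png',cv2.resize(im[245:375,275:360,::-1],None,fx=4,fy=4,interpolation=cv2.INTER_CUBIC))
# predicted key: centre at TCP xy
T=np.array([.5556,.2645,.2192]);a=np.array([1,0.016,0])
for n,s,z in [('bit end low',.012,-.0557),('bit end hi',.012,-.0437),('bow top front',.017,.0083),('bow low front',.017,-.0257),('collar front',.010,-.0337)]:
    print(n,np.round(proj(d,T+a*s+[0,0,z]),1))
```

```text
bit end low [317.2 252.2]
bit end hi [317.3 259.2]
bow top front [317.9 290.9]
bow low front [317.5 261.1]
collar front [317.4 269.8]
```

View pics/c5.png

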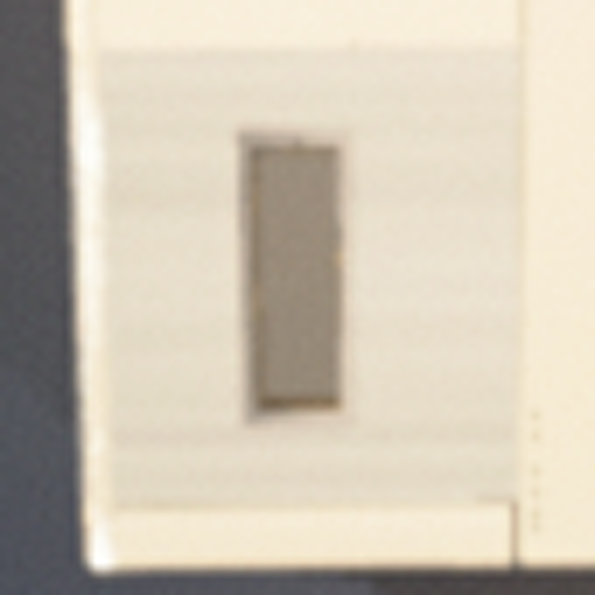

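View pics/c5k.png

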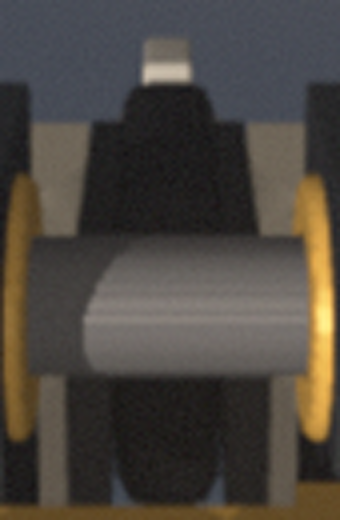

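Run:
```python
from h import *
d=load('w5');im=d['img']
P=lambda x,y:onz(d,270+(x+.5)/7-.5,110+(y+.5)/7-.5,.075)[:2]
c=[P(241,132),P(350,132),P(346,416),P(246,421)]
print(np.round(c,4),np.mean(c,0), 'len',np.linalg.norm(c[0]-c[3]),np.linalg.norm(c[0]-c[1]))
# cabinet front edge top: corner left & right
for u,v in [(284,191),(345,190),(450,188),(630,187)]: print(np.round(onz(d,u,v,.075),4))
# edge fit front: brightness transition in columns
g=cv2.cvtColor(im,cv2.COLOR_RGB2GRAY).astype(float)
pts=[]
for u in list(range(355,410,5))+list(range(440,525,5))+list(range(560,625,5)):
    col=g[170:200,u];i=np.argmin(np.diff(col));pts.append(onz(d,u,170+i+.5,.075)[:2])
pts=np.array(pts);k=np.polyfit(pts[:,1],pts[:,0],1);print('front edge x=',k,'res',np.std(pts[:,0]-np.polyval(k,pts[:,1])),'yaw',-np.arctan(k[0]))
pts=[]
for v in range(5,105,5):
    r=g[v,255:310];i=np.argmax(np.diff(r));pts.append(onz(d,255+i+.5,v,.075)[:2])
pts=np.array(pts);k=np.polyfit(pts[:,0],pts[:,1],1);print('side y=',k,'yaw',np.arctan(k[0]),pts[:3])
# key bit tip
for z in (.1635,): print('bit tip at',onz(d,316.9,254.6,z), onz(d,316.9,254.6,.1635)-np.array([.5556,.2645,.1635]))
```

```text
[[0.6329 0.2749]
 [0.6331 0.2637]
 [0.6044 0.2636]
 [0.6038 0.2741]] [0.61853637 0.26908352] len 0.02912949855807975 0.011138628700635608
[0.5879 0.2895 0.075 ]
[0.5893 0.244  0.075 ]
[0.592  0.1658 0.075 ]
[0.5948 0.0315 0.075 ]
front edge x= [-0.02726005  0.5956741 ] res 0.00021459675029305393 yaw 0.027253296680736665
side y= [0.02545531 0.27632948] yaw 0.02544981382595287 [[0.71086591 0.29425321]
 [0.70792463 0.29429017]
 [0.70496522 0.29432736]]
bit tip at [0.56625949 0.26484067 0.1635    ] [ 1.06594883e-02  3.40665158e-04 -2.77555756e-17]
```

The keyway is at (312,149), which gives lock ≈ (0.6185, 0.2691) and cabinet yaw ≈ 0.026. The key sits about 1.3 mm toward -x in the jaws. Next I hover above the keyway.

```bash
python3 -m jog '[[[0.013,0.001,-0.003,0,0,0.005,0],[0.013,0.001,-0.012,0,0,0.005,0],[0.013,0.001,-0.02,0,0,0,0],[0.013,0.001,-0.02,0,0,0,0],[0.012,0,-0.018,0,0,0,0],[0,0,-0.009,0,0,0,0],[0,0,0,0,0,0,0],[0,0,0,0,0,0,0]]]'
python3 - <<'E'
from h import *
st();d=snap('wrist','w6.png')
cv2.imwrite('pics/c6.png',cv2.resize(d['pixels'][200:380,240:400,::-1],None,fx=3.3,fy=3.3,interpolation=cv2.INTER_CUBIC))
E
```

```text
t: 10.4
eef_pos: [0.6203, 0.2692, 0.1394]
ee_rot: [-3.141, 0.001, -1.545]
force: [0.4, -0.3, 0.4]
width: 0.01
{'t': 10.4, 'q': [0.6971, 0.4425, -0.1272, 0.0002, -0.9999, 0.8991], 'eef_pos': [0.6203, 0.2692, 0.1394], 'ee_rot': [-3.1405, 0.0006, -1.5452], 'force': [0.3818, -0.286, 0.3866], 'moment': [-0.1078, 0.1483, 0.0671], 'width': 0.01}
```

View pics/c6.png

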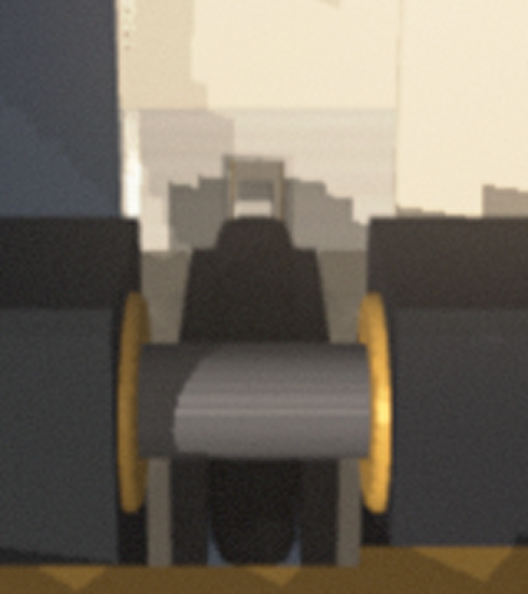

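```bash
python3 -m jog '[[[0,0,-0.004,0,0,0,0],[0,0,-0.004,0,0,0,0],[0,0,-0.004,0,0,0,0],[0,0,-0.002,0,0,0,0],[0,0,0,0,0,0,0]]]'; python3 -c "
from h import *
st()"
```

```text
t: 11.08
eef_pos: [0.6201, 0.2688, 0.1243]
ee_rot: [3.141, -0.0, -1.546]
force: [0.5, 0.6, 0.2]
width: 0.0098
{'t': 11.075, 'q': [0.6968, 0.4569, -0.1421, -0.0, -0.9723, 0.8992], 'eef_pos': [0.6201, 0.2688, 0.1243], 'ee_rot': [3.1412, -0.0003, -1.5456], 'force': [0.5179, 0.5913, 0.1979], 'moment': [-0.1069, 0.1832, -0.0261], 'width': 0.0098}
```

```bash
python3 -m jog '[[[0,0,-0.004,0,0,0,0],[0,0,-0.004,0,0,0,0],[0,0,-0.003,0,0,0,0],[0,0,-0.002,0,0,0,0],[0,0,-0.001,0,0,0,0],[0,0,0,0,0,0,0]]]'; python3 -c "
from h import *
st()"
```

```text
t: 11.82
eef_pos: [0.6202, 0.2689, 0.1107]
ee_rot: [-3.142, -0.0, -1.546]
force: [-1.4, -0.5, 1.6]
width: 0.0097
{'t': 11.825, 'q': [0.6968, 0.4698, -0.1557, 0.0001, -0.9452, 0.8993], 'eef_pos': [0.6202, 0.2689, 0.1107], 'ee_rot': [-3.1415, -0.0, -1.5455], 'force': [-1.44, -0.4642, 1.6483], 'moment': [-0.2017, 0.501, 0.0024], 'width': 0.0097}
```

```bash
python3 -m jog '[[[0,0,-0.001,0,0,0,0],[0,0,-0.001,0,0,0,0],[0,0,0,0,0,0,0]]]'; python3 -c "
from h import *
st()"
```

```text
t: 12.2
eef_pos: [0.6203, 0.2689, 0.1107]
ee_rot: [-3.14, 0.0, -1.545]
force: [-6.2, -1.0, 13.2]
width: 0.01
{'t': 12.2, 'q': [0.697, 0.4695, -0.1567, 0.0007, -0.9437, 0.8992], 'eef_pos': [0.6203, 0.2689, 0.1107], 'ee_rot': [-3.1405, 0.0002, -1.5449], 'force': [-6.2166, -1.0322, 13.2042], 'moment': [-0.6575, 2.5106, 0.0078], 'width': 0.01}
```

```bash
python3 -m jog '[[[-0.0003,0,0.0015,0,0,-0.1,0],[-0.0001,-0.0001,0,0,0,-0.15,0],[-0.0001,-0.0001,0,0,0,-0.15,0],[-0.0001,-0.0001,0,0,0,-0.15,0],[-0.0001,-0.0002,0,0,0,-0.15,0],[-0.0001,-0.0002,0,0,0,-0.15,0],[-0.0001,-0.0002,0,0,0,-0.15,0],[-0.0001,-0.0002,0,0,0,-0.15,0],[0,0,0,0,0,0,0]]]'; python3 -c "
from h import *
st()"
```

```text
t: 13.32
eef_pos: [0.6188, 0.2664, 0.1107]
ee_rot: [-3.14, -0.002, -2.698]
force: [-1.8, -5.2, 5.7]
width: 0.0096
{'t': 13.325, 'q': [0.6957, 0.4675, -0.1602, 0.001, -0.945, -0.2526], 'eef_pos': [0.6188, 0.2664, 0.1107], 'ee_rot': [-3.1403, -0.0017, -2.6978], 'force': [-1.8454, -5.1509, 5.6618], 'moment': [-1.8814, 1.292, 0.0488], 'width': 0.0096}
```

```bash
python3 -m jog '[[[0,-0.0005,0,0,0,-0.1,0],[0,-0.0005,0,0,0,-0.1,0],[0,-0.0003,0,0,0,-0.05,0],[0,0,0,0,0,0,0]]]'; python3 -c "
from h import *
st()"
```

```text
t: 13.82
eef_pos: [0.6186, 0.2659, 0.1107]
ee_rot: [-3.141, -0.001, -2.946]
force: [-5.2, -1.9, 6.7]
width: 0.0095
{'t': 13.825, 'q': [0.6949, 0.4666, -0.1612, 0.0001, -0.9442, -0.4995], 'eef_pos': [0.6186, 0.2659, 0.1107], 'ee_rot': [-3.141, -0.001, -2.9462], 'force': [-5.2305, -1.9095, 6.6867], 'moment': [-0.7978, 1.9679, 0.0266], 'width': 0.0095}
```

```bash
python3 -m jog '[[[-0.0003,0,0,0,0,-0.05,0],[-0.0003,0,0,0,0,-0.05,0],[0,0,0,0,0,-0.04,0],[0,0,0,0,0,0,0]]]'; python3 -c "
from h import *
st()"
```

```text
t: 14.32
eef_pos: [0.6178, 0.2659, 0.1107]
ee_rot: [-3.141, -0.001, -3.085]
force: [-5.3, -1.9, 6.7]
width: 0.0097
{'t': 14.325, 'q': [0.6957, 0.4658, -0.1627, 0.0002, -0.9439, -0.6396], 'eef_pos': [0.6178, 0.2659, 0.1107], 'ee_rot': [-3.1405, -0.0012, -3.0854], 'force': [-5.2884, -1.9499, 6.7134], 'moment': [-0.7551, 2.1766, 0.4378], 'width': 0.0097}
```

The key is at its stop (moment 0.44 N·m). I ease off, let go and rise, and measure the handle from w5.

```bash
python3 -m jog '[[[0,0,0,0,0,0.05,0],[0,0,0,0,0,0,0.4],[0,0,0,0,0,0,0.4],[0,0,0,0,0,0,0.4],[0,0,0,0,0,0,0.4],[0,0,0.02,0,0,0,0.4],[0,0,0.03,0,0,0,0.4],[0,0,0.03,0,0,0,0.4],[0,0,0,0,0,0,0.4]]]'
python3 - <<'E'
from h import *
st()
d=load('w5');im=d['img'];g=cv2.cvtColor(im,cv2.COLOR_RGB2GRAY).astype(float)
pts=[]
for u in range(440,525,5):
    col=g[218:250,u];on=np.where(col>110)[0];pts.append((u,218+on.mean()));
print(pts[0],pts[-1],len(on))
for u,v in (pts[0],pts[-1],(418,234),(541,233)): print(np.round(onz(d,u,v,.062),4))
snap('wrist','w7.png')
E
```

```text
t: 15.45
eef_pos: [0.6199, 0.2673, 0.1931]
ee_rot: [3.139, 0.005, -3.035]
force: [-0.4, 1.4, -1.0]
width: 0.0351
{'t': 15.45, 'q': [0.6955, 0.3943, -0.0714, 0.0008, -1.1, -0.5896], 'eef_pos': [0.6199, 0.2673, 0.1931], 'ee_rot': [3.1393, 0.0046, -3.0354], 'force': [-0.4014, 1.354, -1.0414], 'moment': [0.0336, 0.1413, 0.0095], 'width': 0.0351}
(440, np.float64(234.0)) (520, np.float64(233.0)) 11
[0.5534 0.1651 0.062 ]
[0.5552 0.1007 0.062 ]
[0.5531 0.1828 0.062 ]
[0.5554 0.0837 0.062 ]
```

View pics/w7.png

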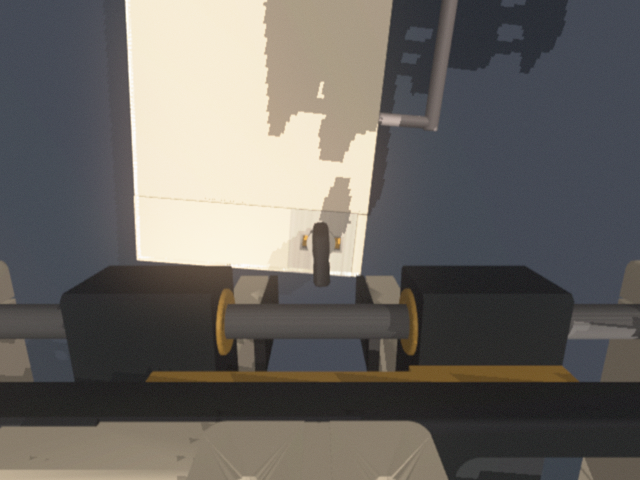

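The key stands turned in the lock at (320,253). Now the handle, at (0.5543, 0.1333).

```bash
python3 -m jog '[[[-0.011,-0.0223,0,0,0,-0.016,0.29],[-0.011,-0.0223,-0.005,0,0,-0.016,0.29],[-0.011,-0.0223,-0.01,0,0,-0.016,0.29],[-0.011,-0.0223,-0.01,0,0,-0.016,0.29],[-0.011,-0.0223,-0.01,0,0,-0.016,0.29],[-0.0106,-0.0225,-0.01,0,0,0,0.29],[0,0,-0.015,0,0,0,0.29],[0,0,0,0,0,0,0.29],[0,0,0,0,0,0,0.29]]]'
python3 - <<'E'
from h import *
st()
snap('wrist','w8.png')
E
```

```text
t: 16.62
eef_pos: [0.5534, 0.1331, 0.13]
ee_rot: [-3.141, -0.0, -3.115]
force: [0.1, 0.2, 0.8]
width: 0.0256
{'t': 16.625, 'q': [0.5798, 0.2957, -0.3838, 0.0003, -0.8915, -0.5533], 'eef_pos': [0.5534, 0.1331, 0.13], 'ee_rot': [-3.1413, -0.0, -3.115], 'force': [0.0852, 0.1899, 0.78], 'moment': [0.0042, 0.1075, 0.0141], 'width': 0.0256}
```

View pics/w8.png

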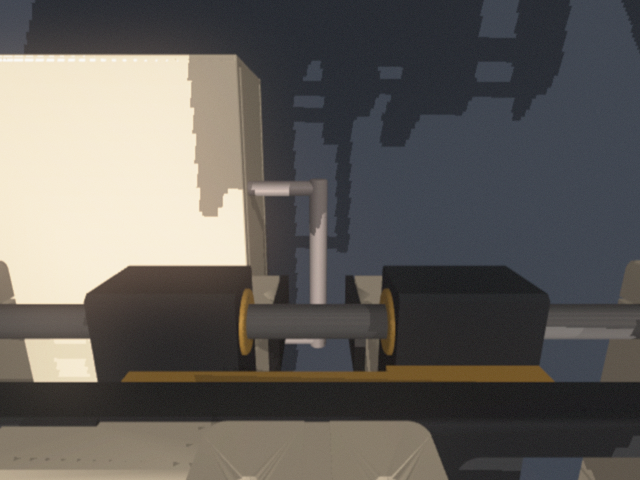

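The bar at u≈318 is between the fingers. I descend and pinch it, then pull.

```bash
python3 -m jog '[[[0,0,-0.02,0,0,0,0.29],[0,0,-0.02,0,0,0,0.29],[0,0,-0.015,0,0,0,0.29],[0,0,-0.009,0,0,0,0.29],[0,0,0,0,0,0,0.29],[0,0,0,0,0,0,0],[0,0,0,0,0,0,0],[0,0,0,0,0,0,0],[0,0,0,0,0,0,0]]]' 40; python3 -m jog '[[[-0.005,0,0,0,0,0,0],[-0.01,-0.0003,0,0,0,0,0],[-0.015,-0.0004,0,0,0,0,0],[-0.02,-0.0005,0,0,0,0,0],[-0.02,-0.0005,0,0,0,0,0],[-0.02,-0.0005,0,0,0,0,0],[-0.02,-0.0005,0,0,0,0,0],[-0.015,-0.0005,0,0,0,0,0],[-0.01,-0.0003,0,0,0,0,0],[-0.004,0,0,0,0,0,0],[-0.001,0,0,0,0,0,0],[0,0,0,0,0,0,0]]]'
python3 - <<'E'
from h import *
st()
snap('top','t1.png')
E
```

```text
t: 17.8
eef_pos: [0.5528, 0.1326, 0.0666]
ee_rot: [3.141, 0.0, -3.116]
force: [-4.2, 0.8, 5.7]
width: 0.0091
t: 19.3
eef_pos: [0.4128, 0.129, 0.0665]
ee_rot: [3.141, 0.001, -3.115]
force: [1.7, -1.8, 7.1]
width: 0.0088
{'t': 19.3, 'q': [0.7627, 0.1822, -0.7452, 0.0005, -0.6423, -0.7365], 'eef_pos': [0.4128, 0.129, 0.0665], 'ee_rot': [3.1411, 0.0009, -3.115], 'force': [1.7016, -1.792, 7.1293], 'moment': [-0.6336, -0.358, 0.0325], 'width': 0.0088}
```

View pics/t1.png

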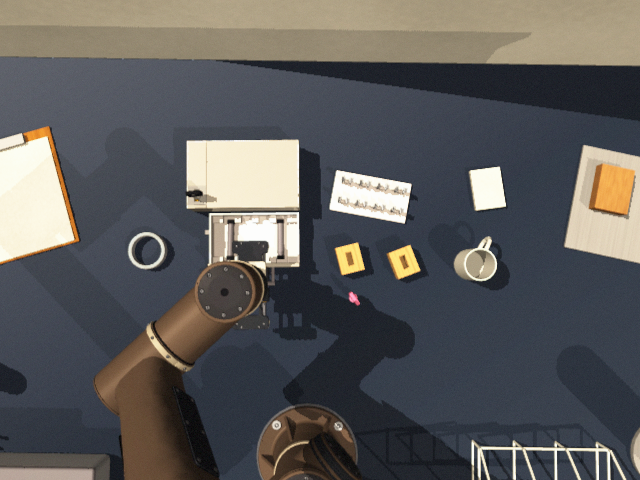

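The drawer is out 0.14 with its contents visible. I let go, rise, turn the wrist and look into it.

```bash
python3 -m jog '[[[0,0,0,0,0,0,0.3],[0,0,0,0,0,0,0.3],[0,0,0,0,0,0,0.3],[0,0,0.03,0,0,0,0.3],[0,0,0.04,0,0,0,0.3],[0.003,0.001,0.025,0,0,0.157,0.5],[0.004,0.001,0.025,0,0,0.157,0.5],[0.004,0,0.02,0,0,0.157,0.5],[0.004,0,0.015,0,0,0.157,0.5],[0.004,0,0.015,0,0,0.157,0.5],[0.004,0,0.015,0,0,0.157,0.5],[0.004,0,0,0,0,0.157,0.5],[0.004,0,0,0,0,0.157,0.5],[0,0,0,0,0,0.157,0.5],[0,0,0,0,0,0.157,0.5],[0,0,0,0,0,0,0.5],[0,0,0,0,0,0,0.5]]]'
python3 - <<'E'
from h import *
st()
snap('wrist','w9.png')
E
```

```text
t: 21.48
eef_pos: [0.4439, 0.1309, 0.2509]
ee_rot: [3.141, -0.0, -1.549]
force: [-0.9, -0.4, -0.9]
width: 0.0438
{'t': 21.475, 'q': [0.7141, 0.0023, -0.4353, -0.0001, -1.1335, 0.8785], 'eef_pos': [0.4439, 0.1309, 0.2509], 'ee_rot': [3.1413, -0.0001, -1.549], 'force': [-0.8628, -0.3707, -0.9459], 'moment': [-0.0718, 0.1088, -0.0271], 'width': 0.0438}
```

View pics/w9.png

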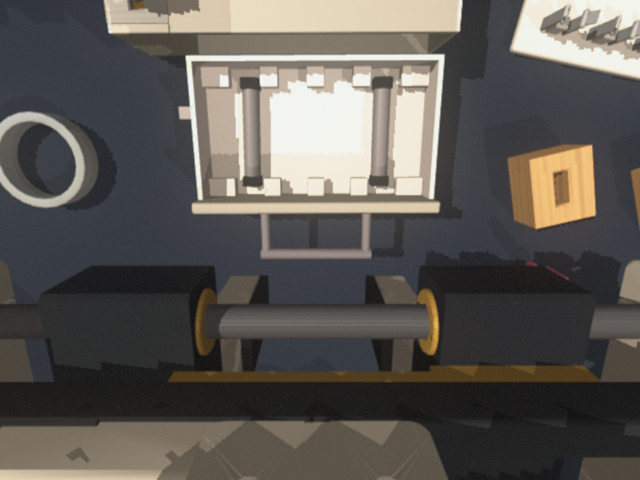

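Two markers lie in the drawer: A at about (251,131) and B at (381,131). Now their midpoints and angles.

```bash
cat > mk.py <<'E'
from h import *
def marker(d,x0,y0,x1,y1,z=.0195,thr=(135,)):
    im=d['img'][y0:y1,x0:x1].astype(int)
    m=(im.max(2)<thr[0]).astype(np.uint8)
    cs,_=cv2.findContours(m,cv2.RETR_EXTERNAL,cv2.CHAIN_APPROX_NONE)
    k=max(cs,key=cv2.contourArea)
    W=np.array([onz(d,u+x0,v+y0,z)[:2] for u,v in k[:,0]])*1000
    return cv2.minAreaRect(W.astype(np.float32)),k[:,0].min(0)+[x0,y0],k[:,0].max(0)+[x0,y0]
if __name__=='__main__':
    d=load('w9')
    for b in ((232,68,270,192),(362,68,400,192)):
        for t in (120,135,150): print(t,marker(d,*b,thr=(t,)))
    for z in (.0195,.028):
        for u,v in ((250,77),(253,186),(382,76),(380,186)): print(z,np.round(onz(d,u,v,z),4))
    im=d['img'];cv2.imwrite('pics/c9.png',cv2.resize(im[55:210,180:450,::-1],None,fx=2.9,fy=2.9,interpolation=cv2.INTER_CUBIC))
E
python3 mk.py
```

```text
120 (((518.0841064453125, 194.42196655273438), (19.5170955657959, 99.33740997314453), 89.54905700683594), array([240,  77]), array([262, 186]))
135 (((517.7633666992188, 194.83343505859375), (99.93050384521484, 19.677528381347656), 0.029805021360516548), array([239,  77]), array([262, 187]))
150 (((518.01123046875, 194.658447265625), (101.00436401367188, 20.11326789855957), 0.04568394273519516), array([239,  76]), array([262, 187]))
120 (((562.9754638671875, 74.00891876220703), (16.22394561767578, 18.538015365600586), 1.2613797187805176), array([372,  76]), array([392,  95]))
135 (((521.205322265625, 73.07362365722656), (99.80078125, 19.91230583190918), 1.32876718044281), array([368,  76]), array([393, 186]))
150 (((521.6246948242188, 73.12835693359375), (100.63335418701172, 20.04765510559082), 1.302437424659729), array([368,  75]), array([393, 186]))
0.0195 [0.5676 0.1945 0.0195]
0.0195 [0.4687 0.1939 0.0195]
0.0195 [0.5711 0.0745 0.0195]
0.0195 [0.4714 0.0697 0.0195]
0.028 [0.5663 0.1931 0.028 ]
0.028 [0.4697 0.1925 0.028 ]
0.028 [0.5697 0.0758 0.028 ]
0.028 [0.4724 0.0712 0.028 ]
```

View pics/c9.png

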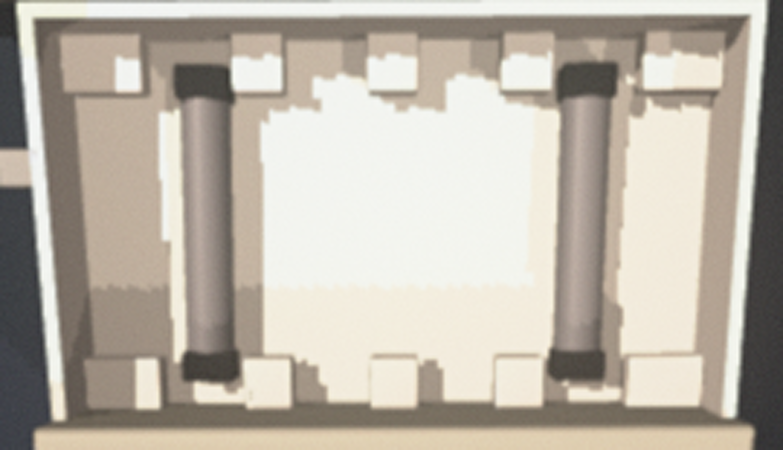

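```bash
python3 -m jog '[[[0.012,0.0105,-0.01,0,0,-0.01,0.34],[0.0124,0.0105,-0.015,0,0,-0.008,0.34],[0.0124,0.0105,-0.02,0,0,0,0.34],[0.0124,0.0105,-0.025,0,0,0,0.34],[0.0124,0.0105,-0.025,0,0,0,0.34],[0.0124,0.0105,-0.025,0,0,0,0.34],[0,0,-0.025,0,0,0,0.34],[0,0,-0.02,0,0,0,0.34],[0,0,0,0,0,0,0.34],[0,0,0,0,0,0,0.34]]]'
python3 - <<'E'
from h import *
st()
snap('wrist','w10.png')
E
```

```text
t: 22.78
eef_pos: [0.5186, 0.1944, 0.0863]
ee_rot: [-3.141, -0.0, -1.564]
force: [0.6, 0.7, 0.4]
width: 0.0296
{'t': 22.775, 'q': [0.7125, 0.3267, -0.4633, 0.0004, -0.7806, 0.865], 'eef_pos': [0.5186, 0.1944, 0.0863], 'ee_rot': [-3.1412, -0.0, -1.5639], 'force': [0.5753, 0.6814, 0.3933], 'moment': [-0.0869, 0.128, -0.0183], 'width': 0.0296}
```

View pics/w10.png

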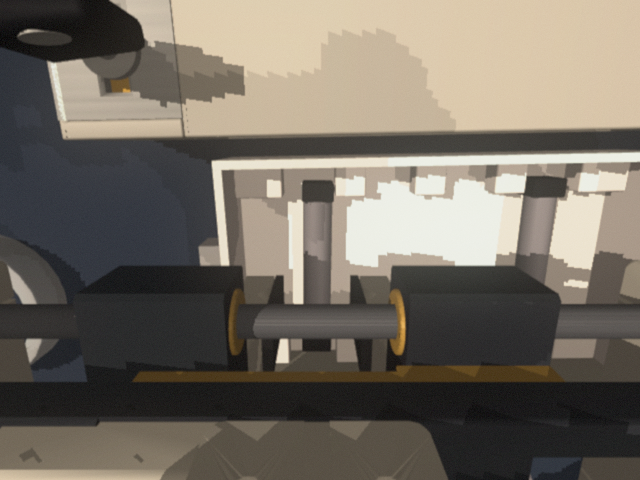

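The marker is centred between the fingers (u≈317). I descend and grip.

```bash
python3 -m jog '[[[0,0,-0.015,0,0,0,0.34],[0,0,-0.015,0,0,0,0.34],[0,0,-0.012,0,0,0,0.34],[0,0,-0.0065,0,0,0,0.34],[0,0,0,0,0,0,0.34],[0,0,0,0,0,0,0],[0,0,0,0,0,0,0],[0,0,0,0,0,0,0],[0,0,0,0,0,0,0]]]' 30; python3 -c "
from h import *
st()"
```

```text
t: 23.95
eef_pos: [0.5183, 0.1942, 0.038]
ee_rot: [-3.141, 0.001, -1.563]
force: [0.4, 0.0, 3.2]
width: 0.0149
{'t': 23.95, 'q': [0.7124, 0.3939, -0.5067, 0.0001, -0.6693, 0.8655], 'eef_pos': [0.5183, 0.1942, 0.038], 'ee_rot': [-3.1409, 0.0005, -1.5635], 'force': [0.3787, 0.0028, 3.249], 'moment': [-0.0517, 0.2644, 0.048], 'width': 0.0149}
```

```bash
python3 -m jog '[[[0,0,0.02,0,0,0,0],[0,0,0.04,0,0,0,0],[0,0,0.04,0,0,0,0],[0.002,-0.03,0.03,0,0,-0.016,0],[0.002,-0.033,0.02,0,0,-0.016,0],[0.002,-0.033,0.01,0,0,-0.016,0],[0.002,-0.033,0,0,0,-0.016,0],[0.002,-0.033,0,0,0,-0.016,0],[0.002,-0.033,0,0,0,-0.016,0],[0.002,-0.033,0,0,0,-0.016,0],[0.002,-0.033,0,0,0,-0.016,0],[0.002,-0.033,0,0,0,-0.016,0],[0.002,-0.033,0,0,0,-0.016,0],[0,0,0,0,0,0,0],[0,0,0,0,0,0,0]]]'
python3 - <<'E'
from h import *
st()
snap('wrist','w11.png')
E
```

```text
t: 25.82
eef_pos: [0.5377, -0.133, 0.1974]
ee_rot: [3.141, 0.0, -1.724]
force: [-0.2, -0.4, -0.8]
width: 0.0149
{'t': 25.825, 'q': [0.111, 0.2037, -0.3342, -0.0002, -1.0333, 1.3066], 'eef_pos': [0.5377, -0.133, 0.1974], 'ee_rot': [3.1412, 0.0001, -1.7242], 'force': [-0.1835, -0.4446, -0.8307], 'moment': [-0.0487, 0.1684, 0.0039], 'width': 0.0149}
```

View pics/w11.png

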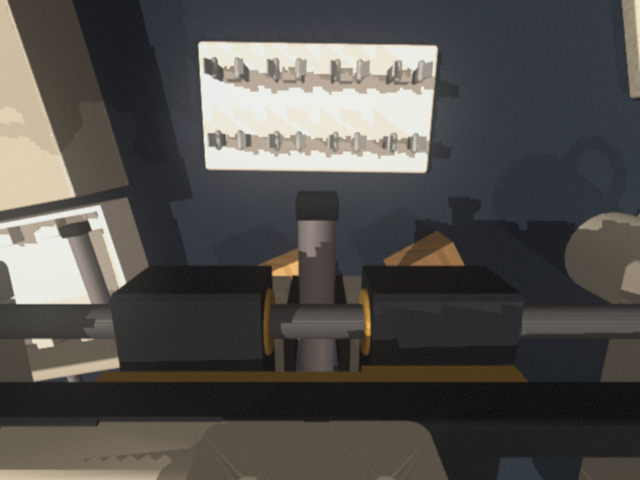

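Run:
```python
from h import *
d=load('w11');im=d['img']
x0,y0,x1,y1=185,30,455,185
c=im[y0:y1,x0:x1]
m=(c.min(2)>120).astype(np.uint8)
cs,_=cv2.findContours(m,cv2.RETR_EXTERNAL,cv2.CHAIN_APPROX_NONE);k=max(cs,key=cv2.contourArea)
W=np.array([onz(d,u+x0,v+y0,.01)[:2] for u,v in k[:,0]])*1000
r=cv2.minAreaRect(cv2.convexHull(W.astype(np.float32)));print(r)
C=np.array(r[0])/1000
L=[onz(d,u,v,.01)[:2] for u,v in ((200,42),(438,46),(428,173),(206,168))]
print(np.round(L,4),np.mean(L,0))
ex=(L[0]+L[1]-L[2]-L[3]);print('yaw x',np.arctan2(ex[1],ex[0]))
ey=(L[0]+L[3]-L[1]-L[2]);print('yaw y',np.arctan2(-ey[0],ey[1]))
cv2.imwrite('pics/c11.png',cv2.resize(c[:,:,::-1],None,fx=2.9,fy=2.9,interpolation=cv2.INTER_CUBIC))
# marker front end
print('marker end',onz(d,318,192,.18)-0)
```

```text
((630.3568115234375, -146.77479553222656), (188.58883666992188, 99.35005950927734), 80.36372375488281)
[[ 0.6937 -0.0643]
 [ 0.6625 -0.2482]
 [ 0.5652 -0.2328]
 [ 0.5982 -0.0468]] [ 0.62988057 -0.14800018]
yaw x -0.1685374924270469
yaw y -0.1720204453632964
marker end [ 0.58623102 -0.14044407  0.18      ]
```

View pics/c11.png

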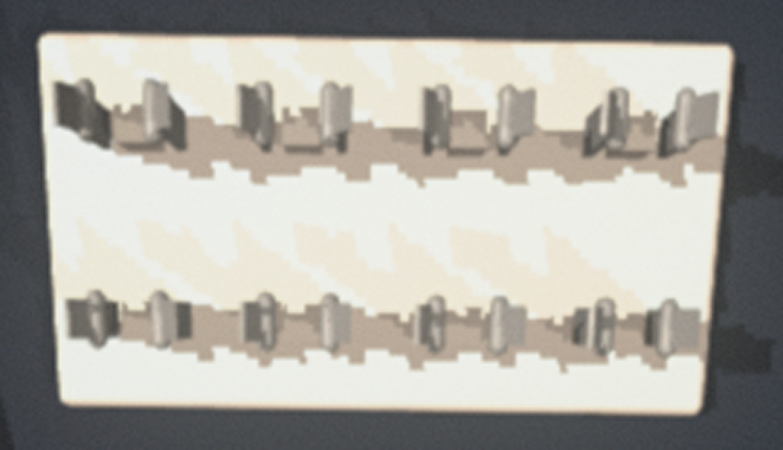

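Run:
```python
from h import *
d=load('w11')
y=-.169;ex=np.array([np.cos(y),np.sin(y)]);ey=np.array([-np.sin(y),np.cos(y)]);C=np.array([.630,-.1472])
for uu,ll in zip((120,297,474,651),(129,298,468,637)):
    a=[onz(d,185+u/2.9,30+v/2.9,.0407)[:2] for u,v in ((uu,112),(ll,320))]
    for p in a: print(np.round(p,4),np.round([(p-C)@ex,(p-C)@ey],4),end=' ')
    print(np.arctan2(*(a[0]-a[1])[::-1]))
for k in (-66,-22,22,66): print(k,np.round(C+ey*k/1000,4))
```

```text
[ 0.6655 -0.0865] [0.0248 0.0658] [ 0.6163 -0.0782] [-0.0251  0.0658] -0.168323569383572
[ 0.6588 -0.1299] [0.0255 0.0219] [ 0.6096 -0.1216] [-0.0244  0.0218] -0.16807506730084099
[ 0.6521 -0.1733] [ 0.0262 -0.022 ] [ 0.6028 -0.1652] [-0.0237 -0.0224] -0.16261831468013926
[ 0.6454 -0.2167] [ 0.0269 -0.066 ] [ 0.5961 -0.2087] [-0.023  -0.0663] -0.1623693350938804
-66 [ 0.6189 -0.2123]
-22 [ 0.6263 -0.1689]
22 [ 0.6337 -0.1255]
66 [ 0.6411 -0.0821]
```

Rack (0.630, -0.1472), yaw ≈ -0.167. The clip beads agree to within 1 mm. I go above clip1.

```bash
python3 -m jog '[[[0.0149,-0.006,-0.01,0,0,-0.013,0],[0.0149,-0.006,-0.015,0,0,0,0],[0.0149,-0.006,-0.02,0,0,0,0],[0.0149,-0.006,-0.02,0,0,0,0],[0.0149,-0.006,-0.02,0,0,0,0],[0.0149,-0.006,-0.017,0,0,0,0],[0,0,0,0,0,0,0],[0,0,0,0,0,0,0]]]'
python3 - <<'E'
from h import *
st()
d=snap('wrist','w12.png')
E
```

```text
t: 26.88
eef_pos: [0.6274, -0.1687, 0.0953]
ee_rot: [3.141, -0.0, -1.736]
force: [-0.2, -0.2, -0.0]
width: 0.0153
{'t': 26.875, 'q': [0.0371, 0.4491, -0.2334, 0.0001, -0.8889, 1.3682], 'eef_pos': [0.6274, -0.1687, 0.0953], 'ee_rot': [3.1411, -0.0002, -1.7363], 'force': [-0.1894, -0.1533, -0.0044], 'moment': [-0.0747, 0.1225, -0.0178], 'width': 0.0153}
```

View pics/w12.png

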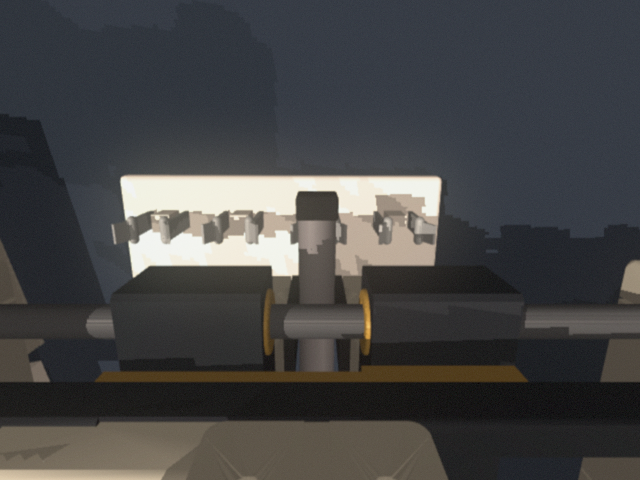

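```bash
python3 -m jog '[[[0,0,-0.012,0,0,0,0],[0,0,-0.012,0,0,0,0],[0,0,-0.007,0,0,0,0],[0,0,-0.003,0,0,0,0],[0,0,-0.003,0,0,0,0],[0,0,0,0,0,0,0]]]' 50; python3 -c "
from h import *
st()"
python3 -m jog '[[[0,0,-0.002,0,0,0,0],[0,0,-0.002,0,0,0,0],[0,0,-0.002,0,0,0,0],[0,0,0,0,0,0,0]]]'; python3 -c "
from h import *
st()"
```

```text
t: 27.68
eef_pos: [0.6277, -0.1692, 0.0585]
ee_rot: [-3.141, -0.0, -1.737]
force: [0.0, -1.4, 1.1]
width: 0.0148
{'t': 27.675, 'q': [0.0363, 0.4907, -0.265, 0.0003, -0.8147, 1.3685], 'eef_pos': [0.6277, -0.1692, 0.0585], 'ee_rot': [-3.1411, -0.0002, -1.7365], 'force': [0.0224, -1.371, 1.0658], 'moment': [-0.6562, -0.027, 0.015], 'width': 0.0148}
t: 28.18
eef_pos: [0.6272, -0.169, 0.0533]
ee_rot: [3.141, -0.0, -1.736]
force: [-3.2, -1.0, 9.6]
width: 0.0148
{'t': 28.175, 'q': [0.0366, 0.4965, -0.2696, 0.0003, -0.8049, 1.3685], 'eef_pos': [0.6272, -0.169, 0.0533], 'ee_rot': [3.1414, -0.0003, -1.7363], 'force': [-3.1845, -0.9652, 9.5702], 'moment': [-0.0884, 1.3474, 0.0025], 'width': 0.0148}
```

```bash
python3 -m jog '[[[0,0,-0.001,0,0,0,0],[0,0,-0.001,0,0,0,0],[0,0,-0.001,0,0,0,0],[0,0,0,0,0,0,0]]]'; python3 -c "
from h import *
st()"
```

```text
t: 28.68
eef_pos: [0.6273, -0.1691, 0.053]
ee_rot: [-3.141, -0.001, -1.736]
force: [-10.5, 4.0, 28.9]
width: 0.0146
{'t': 28.675, 'q': [0.0368, 0.4965, -0.2709, 0.0011, -0.8026, 1.3684], 'eef_pos': [0.6273, -0.1691, 0.053], 'ee_rot': [-3.1406, -0.0006, -1.7355], 'force': [-10.5002, 3.9746, 28.9143], 'moment': [1.1832, 4.0774, -0.0726], 'width': 0.0146}
```

Bottomed firmly (29 N, no more travel). I relieve, release, rise and check.

```bash
python3 -m jog '[[[0,0,0.003,0,0,0,0],[0,0,0,0,0,0,0.27],[0,0,0,0,0,0,0.27],[0,0,0,0,0,0,0.27],[0,0,0.01,0,0,0,0.27],[0,0,0.03,0,0,0,0.27],[-0.01,0.01,0.04,0,0,0,0.34],[-0.02,0.03,0.04,0,0,0.03,0.34],[-0.02,0.035,0.03,0,0,0.04,0.34],[-0.02,0.035,0,0,0,0.04,0.34],[0,0,0,0,0,0,0.34],[0,0,0,0,0,0,0.34]]]'
python3 - <<'E'
from h import *
st()
d=snap('wrist','w13.png')
E
```

```text
t: 30.18
eef_pos: [0.5577, -0.059, 0.2032]
ee_rot: [-3.141, 0.0, -1.626]
force: [0.2, 0.2, -0.7]
width: 0.0295
{'t': 30.175, 'q': [0.2438, 0.2089, -0.3131, 0.0003, -1.048, 1.2714], 'eef_pos': [0.5577, -0.059, 0.2032], 'ee_rot': [-3.1407, 0.0, -1.6262], 'force': [0.1943, 0.2227, -0.7337], 'moment': [-0.1341, 0.1324, -0.0043], 'width': 0.0295}
```

View pics/w13.png

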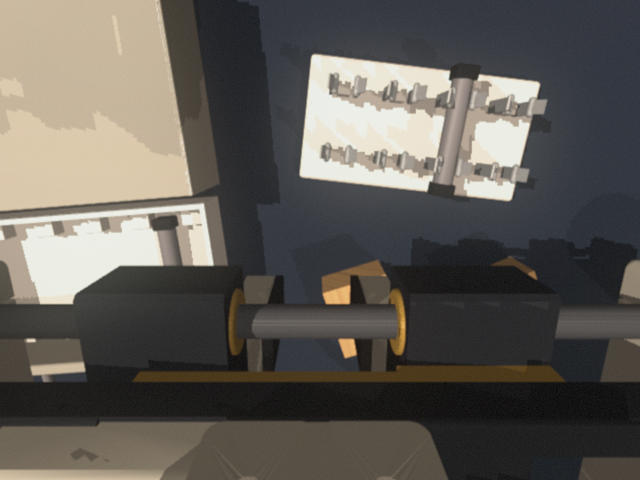

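Marker A lies in its clip at (453,130). Next, over marker B.

```bash
python3 -m jog '[[[-0.006,0.022,0,0,0,0.015,0.34],[-0.006,0.022,-0.01,0,0,0.015,0.34],[-0.006,0.022,-0.015,0,0,0.015,0.34],[-0.006,0.022,-0.015,0,0,0.015,0.34],[-0.006,0.022,-0.02,0,0,0.015,0.34],[-0.0062,0.022,-0.02,0,0,0.015,0.34],[0,0,-0.02,0,0,0,0.34],[0,0,-0.016,0,0,0,0.34],[0,0,0,0,0,0,0.34],[0,0,0,0,0,0,0.34]]]' 30
python3 - <<'E'
from h import *
st()
d=snap('wrist','w14.png')
E
```

```text
t: 31.48
eef_pos: [0.5218, 0.0726, 0.0868]
ee_rot: [-3.141, -0.0, -1.537]
force: [-0.0, -0.3, 0.5]
width: 0.0297
{'t': 31.475, 'q': [0.5111, 0.2882, -0.5218, 0.0004, -0.7608, 1.0929], 'eef_pos': [0.5218, 0.0726, 0.0868], 'ee_rot': [-3.1415, -0.0002, -1.5374], 'force': [-0.0308, -0.3034, 0.5005], 'moment': [-0.0773, 0.1195, -0.0615], 'width': 0.0297}
```

View pics/w14.png

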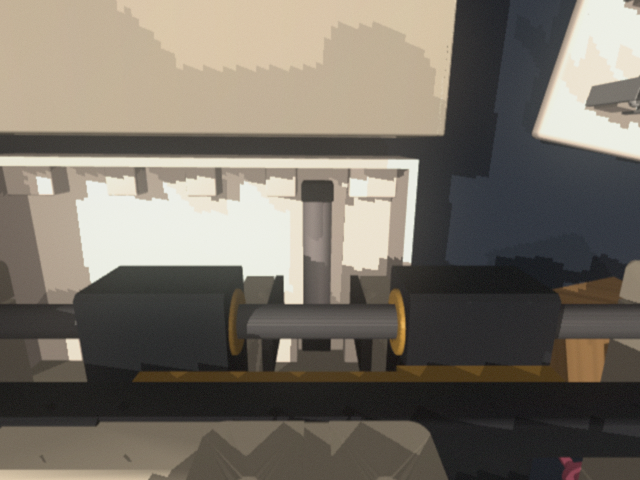

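Marker B is centred at u≈317. I descend, grip and lift.

```bash
python3 -m jog '[[[0,0,-0.015,0,0,0,0.34],[0,0,-0.015,0,0,0,0.34],[0,0,-0.012,0,0,0,0.34],[0,0,-0.0065,0,0,0,0.34],[0,0,0,0,0,0,0.34],[0,0,0,0,0,0,0],[0,0,0,0,0,0,0],[0,0,0,0,0,0,0],[0,0,0,0,0,0,0]]]' 30; python3 -c "
from h import *
st()"
python3 -m jog '[[[0,0,0.02,0,0,0,0],[0,0,0.04,0,0,0,0],[0,0,0.04,0,0,0,0],[0.003,-0.02,0.03,0,0,-0.04,0],[0.004,-0.025,0.02,0,0,-0.04,0],[0.004,-0.03,0.01,0,0,-0.04,0],[0.004,-0.03,0,0,0,-0.04,0],[0.004,-0.03,0,0,0,-0.04,0],[0,-0.02,0,0,0,0,0],[0,0,0,0,0,0,0],[0,0,0,0,0,0,0]]]'
python3 - <<'E'
from h import *
st()
d=snap('wrist','w15.png')
E
```

```text
t: 32.65
eef_pos: [0.5215, 0.0731, 0.0384]
ee_rot: [-3.141, 0.0, -1.537]
force: [0.1, 0.1, 2.5]
width: 0.0149
{'t': 32.65, 'q': [0.5122, 0.3592, -0.5668, 0.0001, -0.644, 1.0928], 'eef_pos': [0.5215, 0.0731, 0.0384], 'ee_rot': [-3.1408, 0.0003, -1.5365], 'force': [0.0838, 0.1441, 2.5054], 'moment': [0.0749, 0.2242, -0.0216], 'width': 0.0149}
t: 34.02
eef_pos: [0.5401, -0.0818, 0.198]
ee_rot: [3.141, 0.0, -1.737]
force: [-0.7, 0.1, -0.1]
width: 0.0148
{'t': 34.025, 'q': [0.2084, 0.1906, -0.3497, -0.0002, -1.0306, 1.1964], 'eef_pos': [0.5401, -0.0818, 0.198], 'ee_rot': [3.1414, 0.0001, -1.7369], 'force': [-0.7147, 0.1234, -0.1403], 'moment': [-0.0868, 0.1625, 0.0208], 'width': 0.0148}
```

View pics/w15.png

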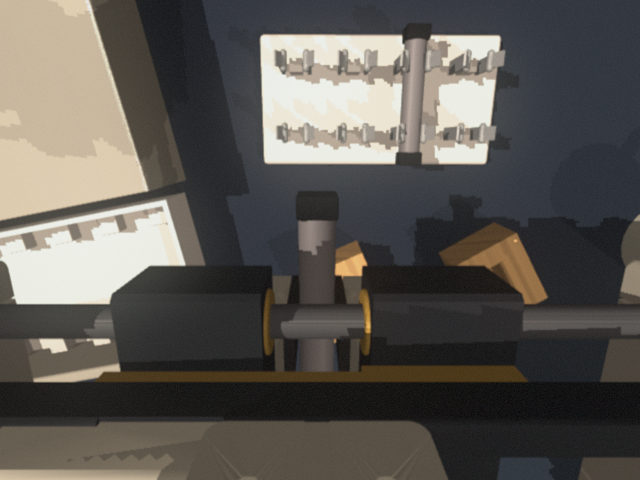

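```bash
python3 -m jog '[[[0.015,0,-0.01,0,0,0,0],[0.0175,0,-0.015,0,0,0,0],[0.0175,0,-0.02,0,0,0,0],[0.0175,0,-0.02,0,0,0,0],[0.0175,0,-0.02,0,0,0,0],[0.0165,-0.0005,-0.018,0,0,0,0],[0,0,0,0,0,0,0],[0,0,0,0,0,0,0]]]' 50
python3 - <<'E'
from h import *
st()
d=snap('wrist','w16.png')
E
```

```text
t: 35.08
eef_pos: [0.6417, -0.0822, 0.0948]
ee_rot: [3.141, -0.0, -1.736]
force: [-0.8, -0.5, -0.9]
width: 0.0146
{'t': 35.075, 'q': [0.1737, 0.4458, -0.2404, 0.0001, -0.8852, 1.2318], 'eef_pos': [0.6417, -0.0822, 0.0948], 'ee_rot': [3.1411, -0.0003, -1.7361], 'force': [-0.8153, -0.5229, -0.9037], 'moment': [-0.0683, 0.1626, -0.002], 'width': 0.0146}
```

View pics/w16.png

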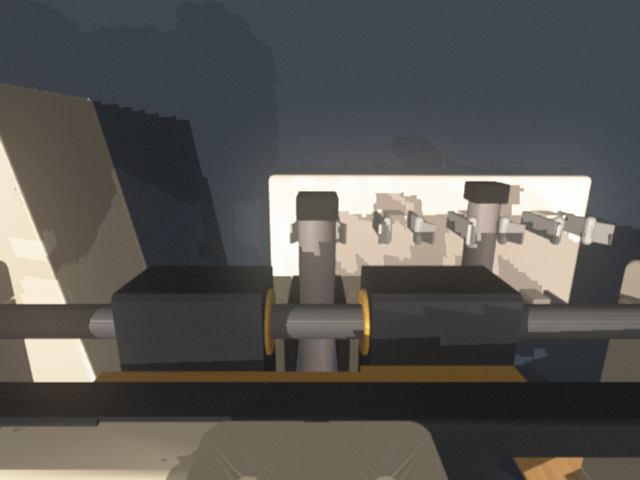

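The jaws at u 295 and 338 straddle the marker at 317, so I push down.

```bash
python3 -m jog '[[[0,0,-0.012,0,0,0,0],[0,0,-0.012,0,0,0,0],[0,0,-0.007,0,0,0,0],[0,0,-0.003,0,0,0,0],[0,0,-0.003,0,0,0,0],[0,0,-0.002,0,0,0,0],[0,0,-0.002,0,0,0,0],[0,0,-0.0015,0,0,0,0],[0,0,0,0,0,0,0]]]'; python3 -c "
from h import *
st()"
python3 -m jog '[[[0,0,-0.001,0,0,0,0],[0,0,-0.0008,0,0,0,0],[0,0,0,0,0,0,0]]]'; python3 -c "
from h import *
st()"
```

```text
t: 36.25
eef_pos: [0.6416, -0.0826, 0.0538]
ee_rot: [-3.141, -0.0, -1.736]
force: [-4.5, 1.0, 11.9]
width: 0.0148
{'t': 36.25, 'q': [0.1732, 0.4923, -0.2761, 0.0004, -0.8023, 1.2318], 'eef_pos': [0.6416, -0.0826, 0.0538], 'ee_rot': [-3.1414, -0.0003, -1.7363], 'force': [-4.5174, 1.0216, 11.9001], 'moment': [0.2515, 1.8835, 0.0318], 'width': 0.0148}
t: 36.62
eef_pos: [0.6417, -0.0826, 0.0536]
ee_rot: [-3.141, -0.0, -1.736]
force: [-8.9, 2.2, 23.1]
width: 0.0145
{'t': 36.625, 'q': [0.1734, 0.4922, -0.2769, 0.0009, -0.8009, 1.2318], 'eef_pos': [0.6417, -0.0826, 0.0536], 'ee_rot': [-3.1406, -0.0003, -1.7358], 'force': [-8.8601, 2.228, 23.097], 'moment': [0.7993, 3.5985, -0.0626], 'width': 0.0145}
```

Bottomed. I release, rise, and look at the rack.

```bash
python3 -m jog '[[[0,0,0.002,0,0,0,0],[0,0,0,0,0,0,0.27],[0,0,0,0,0,0,0.27],[0,0,0,0,0,0,0.27],[0,0,0.01,0,0,0,0.27],[0,0,0.03,0,0,0,0.27],[-0.01,0,0.05,0,0,0,0.3],[-0.03,0,0.05,0,0,0,0.3],[-0.03,0.01,0.01,0,0,0,0.3],[-0.03,0.01,0,0,0,0,0.3],[0,0,0,0,0,0,0.3],[0,0,0,0,0,0,0.3]]]' 40
python3 - <<'E'
from h import *
st()
d=snap('wrist','w17.png')
E
```

```text
t: 38.12
eef_pos: [0.5423, -0.0625, 0.2035]
ee_rot: [-3.14, 0.0, -1.736]
force: [0.5, 0.2, 0.1]
width: 0.0265
{'t': 38.125, 'q': [0.2445, 0.1842, -0.3442, 0.0003, -1.0411, 1.1607], 'eef_pos': [0.5423, -0.0625, 0.2035], 'ee_rot': [-3.1403, 0.0002, -1.7362], 'force': [0.466, 0.2038, 0.1124], 'moment': [-0.0592, 0.1286, -0.015], 'width': 0.0265}
```

View pics/w17.png

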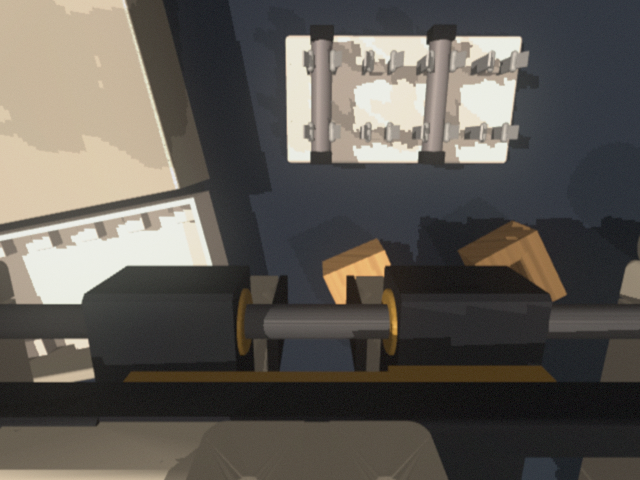

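Both markers sit in clips, at (321,95) and (437,95). Back to the handle.

```bash
python3 -m jog '[[[-0.0144,0.0213,-0.008,0,0,-0.153,0.3],[-0.0144,0.0213,-0.008,0,0,-0.153,0.3],[-0.0144,0.0213,-0.008,0,0,-0.153,0.3],[-0.0144,0.0213,-0.008,0,0,-0.153,0.3],[-0.0144,0.0213,-0.008,0,0,-0.153,0.3],[-0.0144,0.0213,-0.008,0,0,-0.153,0.3],[-0.0144,0.0213,-0.008,0,0,-0.153,0.3],[-0.0144,0.0213,-0.008,0,0,-0.153,0.3],[-0.0144,0.0213,-0.0095,0,0,-0.155,0.3],[0,0,0,0,0,0,0.3],[0,0,0,0,0,0,0.3]]]'
python3 - <<'E'
from h import *
e=load('w17')
ex=np.array([np.cos(-.167),np.sin(-.167)]);C=np.array([.630,-.1472])
for u,v in ((440,26),(431,163),(321,26),(320,163)):
    p=onz(e,u,v,.040)[:2];print(np.round([(p-C)@ex,(p-C)@[-ex[1],ex[0]]],4))
st()
d=snap('wrist','w18.png')
E
```

```text
t: 39.55
eef_pos: [0.4128, 0.1294, 0.1293]
ee_rot: [-3.141, -0.0, -3.113]
force: [0.5, -1.8, -0.2]
width: 0.0264
[ 0.0485 -0.0188]
[-0.048 -0.02 ]
[0.0484 0.0666]
[-0.0482  0.0669]
{'t': 39.55, 'q': [0.7633, 0.081, -0.6694, 0.0003, -0.8207, -0.7349], 'eef_pos': [0.4128, 0.1294, 0.1293], 'ee_rot': [-3.1412, -0.0001, -3.113], 'force': [0.5409, -1.8279, -0.154], 'moment': [0.0245, 0.0902, 0.0284], 'width': 0.0264}
```

View pics/w18.png

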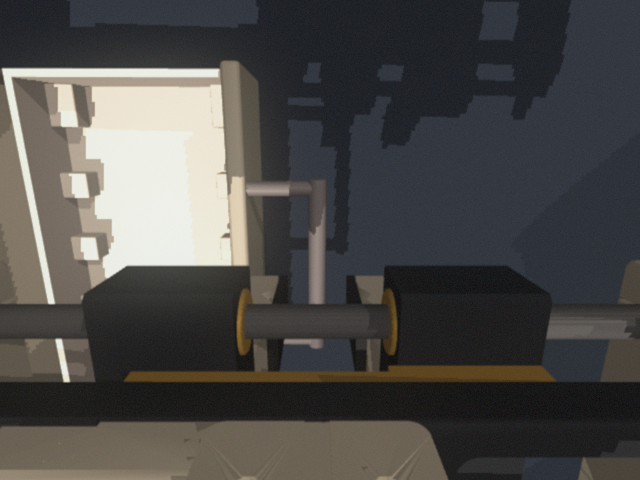

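The markers are centred lengthwise (within 0.5 mm) and the bar is between the fingers. I pinch it and push it shut.

```bash
python3 -m jog '[[[0,0,-0.02,0,0,0,0.3],[0,0,-0.02,0,0,0,0.3],[0,0,-0.015,0,0,0,0.3],[0,0,-0.008,0,0,0,0.3],[0,0,0,0,0,0,0.3],[0,0,0,0,0,0,0],[0,0,0,0,0,0,0],[0,0,0,0,0,0,0],[0,0,0,0,0,0,0]]]' 40; python3 -m jog '[[[0.005,0,0,0,0,0,0],[0.01,0.0003,0,0,0,0,0],[0.015,0.0004,0,0,0,0,0],[0.02,0.0005,0,0,0,0,0],[0.02,0.0005,0,0,0,0,0],[0.02,0.0005,0,0,0,0,0],[0.02,0.0005,0,0,0,0,0],[0.015,0.0005,0,0,0,0,0],[0.008,0.0003,0,0,0,0,0],[0.004,0,0,0,0,0,0],[0.002,0,0,0,0,0,0],[0,0,0,0,0,0,0]]]'
python3 - <<'E'
from h import *
st()
E
```

```text
t: 40.72
eef_pos: [0.4127, 0.1295, 0.0668]
ee_rot: [3.141, 0.001, -3.115]
force: [3.5, -1.7, 3.1]
width: 0.0087
t: 42.22
eef_pos: [0.5515, 0.1331, 0.0668]
ee_rot: [3.141, 0.001, -3.115]
force: [-0.0, 0.8, 5.4]
width: 0.0087
{'t': 42.225, 'q': [0.5816, 0.371, -0.4511, -0.0001, -0.7479, -0.5553], 'eef_pos': [0.5515, 0.1331, 0.0668], 'ee_rot': [3.1411, 0.0007, -3.1154], 'force': [-0.0313, 0.7636, 5.4499], 'moment': [0.0792, 0.1052, -0.0165], 'width': 0.0087}
```

```bash
python3 -m jog '[[[0.001,0,0,0,0,0,0],[0.001,0,0,0,0,0,0],[0.001,0,0,0,0,0,0],[0,0,0,0,0,0,0]]]'
python3 - <<'E'
from h import *
st()
E
```

```text
t: 42.72
eef_pos: [0.5529, 0.1331, 0.0667]
ee_rot: [3.141, -0.002, -3.116]
force: [-7.9, 3.2, 11.4]
width: 0.0083
{'t': 42.725, 'q': [0.5795, 0.374, -0.4455, -0.0018, -0.7527, -0.5522], 'eef_pos': [0.5529, 0.1331, 0.0667], 'ee_rot': [3.1413, -0.0019, -3.1156], 'force': [-7.8611, 3.1624, 11.3859], 'moment': [1.2393, 2.8581, -0.0162], 'width': 0.0083}
```

```bash
python3 -m jog '[[[0.001,0,0,0,0,0,0],[0.001,0,0,0,0,0,0],[0,0,0,0,0,0,0]]]'
python3 - <<'E'
from h import *
st()
E
```

```text
t: 43.1
eef_pos: [0.553, 0.133, 0.0667]
ee_rot: [-3.141, -0.005, -3.116]
force: [-16.4, 7.1, 18.2]
width: 0.0085
{'t': 43.1, 'q': [0.5783, 0.3756, -0.4421, -0.0035, -0.7572, -0.5502], 'eef_pos': [0.553, 0.133, 0.0667], 'ee_rot': [-3.1415, -0.0048, -3.116], 'force': [-16.4471, 7.0682, 18.2094], 'moment': [2.3854, 6.0157, -0.0729], 'width': 0.0085}
```

The drawer is shut (stop at x=0.553, as before). I relieve, let go, and go to the key.

```bash
python3 -m jog '[[[-0.0025,0,0,0,0,0,0],[0,0,0,0,0,0,0.3],[0,0,0,0,0,0,0.3],[0,0,0,0,0,0,0.3],[0,0,0.03,0,0,0,0.3],[0,0,0.05,0,0,0,0.4],[0.012,0.02,0.05,0,0,0.016,0.4],[0.012,0.023,0,0,0,0.016,0.4],[0.012,0.023,0,0,0,0.016,0.4],[0.012,0.023,0,0,0,0.016,0.4],[0.012,0.023,0,0,0,0.016,0.4],[0.005,0.022,0,0,0,0,0.4],[0,0,0,0,0,0,0.4],[0,0,0,0,0,0,0.4]]]'
python3 - <<'E'
from h import *
st()
d=snap('wrist','w19.png')
E
```

```text
t: 44.85
eef_pos: [0.6182, 0.2665, 0.196]
ee_rot: [-3.141, -0.001, -3.036]
force: [-0.7, 1.8, -0.2]
width: 0.035
{'t': 44.85, 'q': [0.6959, 0.3925, -0.0671, -0.0002, -1.112, -0.5898], 'eef_pos': [0.6182, 0.2665, 0.196], 'ee_rot': [-3.1413, -0.0007, -3.0356], 'force': [-0.7204, 1.8152, -0.1979], 'moment': [-0.0186, 0.038, 0.0249], 'width': 0.035}
```

View pics/w19.png

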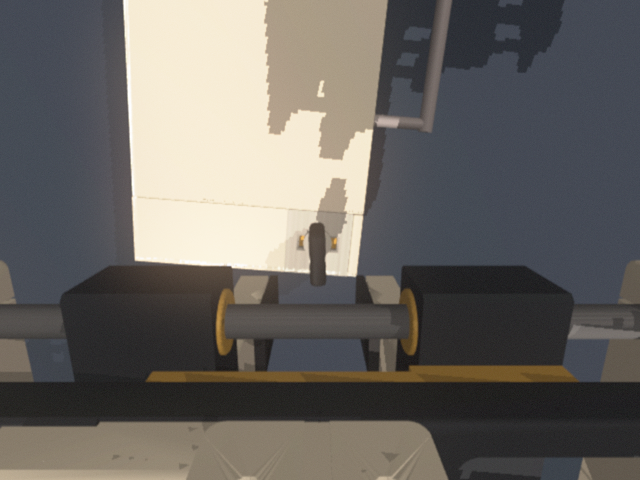

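The key at (317,253) lines up with the jaws. I descend and grip it, then turn back counter-clockwise.

```bash
python3 -m jog '[[[0,0,-0.02,0,0,0,0.4],[0,0,-0.025,0,0,0,0.4],[0,-0.0004,-0.02,0,0,0,0.4],[0,0,-0.015,0,0,0,0.4],[0,0,-0.0045,0,0,0,0.4],[0,0,0,0,0,0,0.4],[0,0,0,0,0,0,0],[0,0,0,0,0,0,0],[0,0,0,0,0,0,0],[0,0,0,0,0,0,0]]]' 35
python3 - <<'E'
from h import *
st()
E
```

```text
t: 46.15
eef_pos: [0.6181, 0.2663, 0.112]
ee_rot: [3.142, -0.001, -3.035]
force: [-4.0, 1.2, 3.1]
width: 0.0096
{'t': 46.15, 'q': [0.6956, 0.4647, -0.1608, -0.0005, -0.9458, -0.5892], 'eef_pos': [0.6181, 0.2663, 0.112], 'ee_rot': [3.1415, -0.0007, -3.0355], 'force': [-4.0291, 1.1919, 3.0742], 'moment': [0.2007, 1.7266, 0.0688], 'width': 0.0096}
```

```bash
python3 -m jog '[[[0.0003,0.0002,0,0,0,0.15,0],[0.0003,0.0002,0,0,0,0.15,0],[0.0003,0.0003,0,0,0,0.15,0],[0.0002,0.0003,0,0,0,0.15,0],[0.0002,0.0003,0,0,0,0.15,0],[0.0002,0.0003,0,0,0,0.15,0],[0.0002,0.0003,0,0,0,0.15,0],[0.0002,0.0003,0,0,0,0.15,0],[0.0001,0.0003,0,0,0,0.15,0],[0.0001,0.0002,0,0,0,0.14,0],[0,0,0,0,0,0,0]]]'
python3 - <<'E'
from h import *
st()
E
```

```text
t: 47.52
eef_pos: [0.62, 0.2686, 0.112]
ee_rot: [3.14, -0.001, -1.546]
force: [-5.3, -0.5, 5.6]
width: 0.0096
{'t': 47.525, 'q': [0.6965, 0.4689, -0.1538, -0.0002, -0.9494, 0.8995], 'eef_pos': [0.62, 0.2686, 0.112], 'ee_rot': [3.1404, -0.0007, -1.5457], 'force': [-5.2715, -0.5475, 5.557], 'moment': [-0.4328, 2.1419, 0.0196], 'width': 0.0096}
```

```bash
python3 -m jog '[[[0,0,0,0,0,0.05,0],[0,0,0,0,0,0.05,0],[0,0,0,0,0,0,0]]]'
python3 - <<'E'
from h import *
st()
E
python3 -m jog '[[[0,0,0,0,0,0.04,0],[0,0,0,0,0,0.03,0],[0,0,0,0,0,0,0]]]'
python3 - <<'E'
from h import *
st()
E
```

```text
t: 47.9
eef_pos: [0.62, 0.2687, 0.112]
ee_rot: [3.14, -0.0, -1.447]
force: [-5.5, -0.6, 5.6]
width: 0.0099
{'t': 47.9, 'q': [0.6966, 0.4689, -0.1538, -0.0003, -0.9493, 0.9978], 'eef_pos': [0.62, 0.2687, 0.112], 'ee_rot': [3.1404, -0.0005, -1.4474], 'force': [-5.5429, -0.634, 5.5599], 'moment': [-0.3435, 2.1565, 0.0067], 'width': 0.0099}
t: 48.28
eef_pos: [0.62, 0.2688, 0.112]
ee_rot: [3.14, -0.0, -1.378]
force: [-5.1, -0.7, 5.1]
width: 0.0099
{'t': 48.275, 'q': [0.6966, 0.4689, -0.1537, -0.0005, -0.9493, 1.0673], 'eef_pos': [0.62, 0.2688, 0.112], 'ee_rot': [3.1404, -0.0002, -1.378], 'force': [-5.0986, -0.6506, 5.0946], 'moment': [-0.2458, 2.2901, -0.2242], 'width': 0.0099}
```

The stop is felt (-0.22 N·m). I ease back into line and draw the key up gently.

```bash
python3 -m jog '[[[0,0,0,0,0,-0.08,0],[0,0,0,0,0,-0.087,0],[-0.0005,0,0,0,0,0,0],[0,0,0.002,0,0,0,0],[0,0,0.003,0,0,0,0],[0,0,0,0,0,0,0]]]'
python3 - <<'E'
from h import *
st()
E
```

```text
t: 49.02
eef_pos: [0.62, 0.2687, 0.1167]
ee_rot: [3.141, -0.0, -1.543]
force: [-2.6, -1.7, 0.1]
width: 0.0096
{'t': 49.025, 'q': [0.6967, 0.4641, -0.1499, -0.0, -0.9577, 0.9022], 'eef_pos': [0.62, 0.2687, 0.1167], 'ee_rot': [3.1409, -0.0005, -1.5427], 'force': [-2.6409, -1.7273, 0.1357], 'moment': [-0.2062, 1.3801, -0.0391], 'width': 0.0096}
```

```bash
python3 -m jog '[[[0,0,0.004,0,0,0,0],[0,0,0.004,0,0,0,0],[0,0,0,0,0,0,0]]]'
python3 - <<'E'
from h import *
st()
E
python3 -m jog '[[[0,0,0.01,0,0,0,0],[0,0,0.02,0,0,0,0],[0,0,0.03,0,0,0,0],[0,0,0.02,0,0,0,0],[0,0,0,0,0,0,0],[0,0,0,0,0,0,0]]]'
python3 - <<'E'
from h import *
st()
d=snap('wrist','w20.png')
E
```

```text
t: 49.4
eef_pos: [0.62, 0.2689, 0.1252]
ee_rot: [3.141, -0.0, -1.543]
force: [-4.8, -1.0, 1.4]
width: 0.0096
{'t': 49.4, 'q': [0.6969, 0.4557, -0.1415, -0.0001, -0.9737, 0.9021], 'eef_pos': [0.62, 0.2689, 0.1252], 'ee_rot': [3.1415, -0.0001, -1.5426], 'force': [-4.8284, -1.0304, 1.3672], 'moment': [-0.3066, 1.9787, -0.0232], 'width': 0.0096}
t: 50.15
eef_pos: [0.6203, 0.269, 0.2046]
ee_rot: [-3.141, 0.0, -1.543]
force: [-0.9, 0.6, -0.8]
width: 0.0098
{'t': 50.15, 'q': [0.6968, 0.39, -0.0502, -0.0001, -1.1302, 0.9021], 'eef_pos': [0.6203, 0.269, 0.2046], 'ee_rot': [-3.1413, 0.0003, -1.5428], 'force': [-0.95, 0.5562, -0.828], 'moment': [-0.1273, 0.2028, -0.067], 'width': 0.0098}
```

View pics/w20.png

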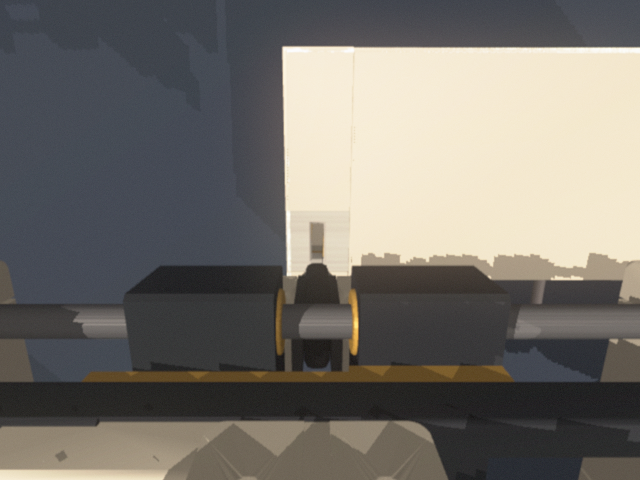

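The key is out. I move to the stand and check how the key sits in the jaws.

```bash
python3 -m jog '[[[-0.0158,-0.03,0,0,0,0.0195,0],[-0.0158,-0.03,0,0,0,0.0195,0],[-0.0158,-0.03,0,0,0,0.0195,0],[-0.0158,-0.03,0,0,0,0.0195,0],[-0.0158,-0.03,0,0,0,0.0195,0],[-0.0158,-0.03,0,0,0,0.0195,0],[-0.0158,-0.03,0,0,0,0.0195,0],[-0.0158,-0.03,0,0,0,0.0195,0],[-0.0158,-0.03,0,0,0,0.0195,0],[-0.0158,-0.03,0,0,0,0.0195,0],[-0.0158,-0.03,0,0,0,0.0195,0],[-0.0158,-0.03,0,0,0,0.0195,0],[0,0,0,0,0,0,0],[0,0,0,0,0,0,0]]]'
python3 - <<'E'
from h import *
st()
d=snap('wrist','w21.png')
cv2.imwrite('pics/c21k.png',cv2.resize(d['pixels'][245:375,275:360,::-1],None,fx=4,fy=4,interpolation=cv2.INTER_CUBIC))
E
```

```text
t: 51.95
eef_pos: [0.4307, -0.091, 0.2045]
ee_rot: [3.141, -0.0, -1.309]
force: [0.2, 0.7, -0.5]
width: 0.0097
{'t': 51.95, 'q': [0.2426, 0.0023, -0.5491, 0.0001, -1.0196, 1.5897], 'eef_pos': [0.4307, -0.091, 0.2045], 'ee_rot': [3.1414, -0.0001, -1.3093], 'force': [0.1667, 0.6504, -0.4606], 'moment': [-0.0833, 0.122, -0.0459], 'width': 0.0097}
```

View pics/w21.png

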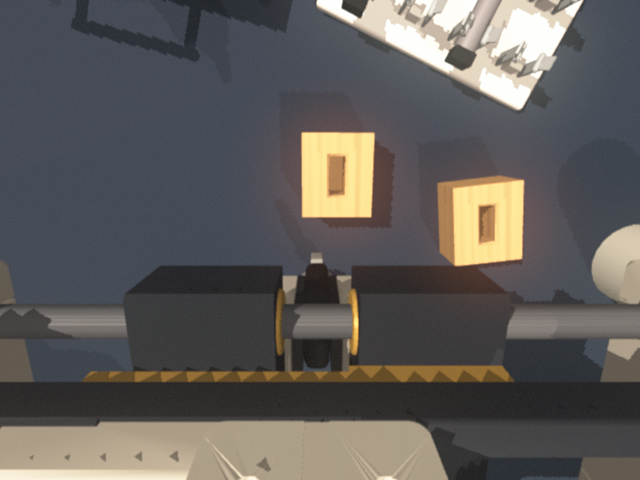

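View pics/c21k.png

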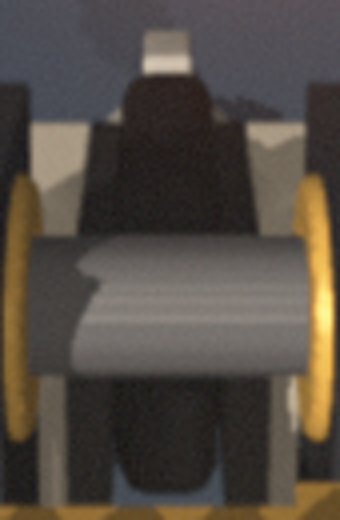

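Run:
```python
from h import *
d=load('w21');im=d['img'];hsv=cv2.cvtColor(im,cv2.COLOR_RGB2HSV).astype(int)
x0,y0,x1,y1=290,120,385,228
h=hsv[y0:y1,x0:x1]
wood=((h[...,0]>8)&(h[...,0]<32)&(h[...,1]>70)&(h[...,2]>150)).astype(np.uint8)
cs,_=cv2.findContours(wood,cv2.RETR_EXTERNAL,cv2.CHAIN_APPROX_NONE);k=max(cs,key=cv2.contourArea)
W=np.array([onz(d,u+x0,v+y0,.04)[:2] for u,v in k[:,0]])
print('stand',cv2.minAreaRect((W*1000).astype(np.float32)))
m=np.zeros_like(wood);cv2.fillPoly(m,[k],1);m=cv2.erode(m,np.ones((7,7)))&(1-wood)
cs,_=cv2.findContours(m,cv2.RETR_EXTERNAL,cv2.CHAIN_APPROX_NONE);k=max(cs,key=cv2.contourArea)
W=np.array([onz(d,u+x0,v+y0,.04)[:2] for u,v in k[:,0]])
print('slot',cv2.minAreaRect((W*1000).astype(np.float32)))
T=np.array([.4307,-.091,.2045]);a=np.array([np.cos(.262),np.sin(.262),0])
print(proj(d,T+a*.012+[0,0,-.057]),(145+188)/8+275,252.5)
```

```text
stand ((475.74334716796875, -95.6240463256836), (66.70294189453125, 57.16722869873047), 14.978793144226074)
slot ((462.77728271484375, -97.11063385009766), (2.39016056060791, 7.26472806930542), 8.649422645568848)
[316.81941885 251.63882915] 316.625 252.5
```

Stand (0.4757, -0.0956), yaw 15°; the key is centred in the jaws (within 0.5 mm). I insert it.

```bash
python3 -m jog '[[[0.0114,-0.0012,0,0,0,0,0],[0.0114,-0.0012,-0.01,0,0,0,0],[0.0114,-0.0012,-0.02,0,0,0,0],[0.0112,-0.001,-0.03,0,0,0,0],[0,0,-0.025,0,0,0,0],[0,0,-0.012,0,0,0,0],[0,0,0,0,0,0,0],[0,0,0,0,0,0,0]]]'
python3 - <<'E'
from h import *
st()
d=snap('wrist','w22.png')
cv2.imwrite('pics/c22.png',cv2.resize(d['pixels'][200:380,220:420,::-1],None,fx=3.3,fy=3.3,interpolation=cv2.INTER_CUBIC))
E
```

```text
t: 53.0
eef_pos: [0.4767, -0.0955, 0.1084]
ee_rot: [-3.14, -0.0, -1.308]
force: [-0.1, 0.2, -0.4]
width: 0.01
{'t': 53.0, 'q': [0.208, 0.1973, -0.5865, 0.0004, -0.7859, 1.6251], 'eef_pos': [0.4767, -0.0955, 0.1084], 'ee_rot': [-3.1405, -0.0003, -1.3082], 'force': [-0.0855, 0.1599, -0.3666], 'moment': [-0.1207, 0.1098, -0.0062], 'width': 0.01}
```

View pics/c22.png

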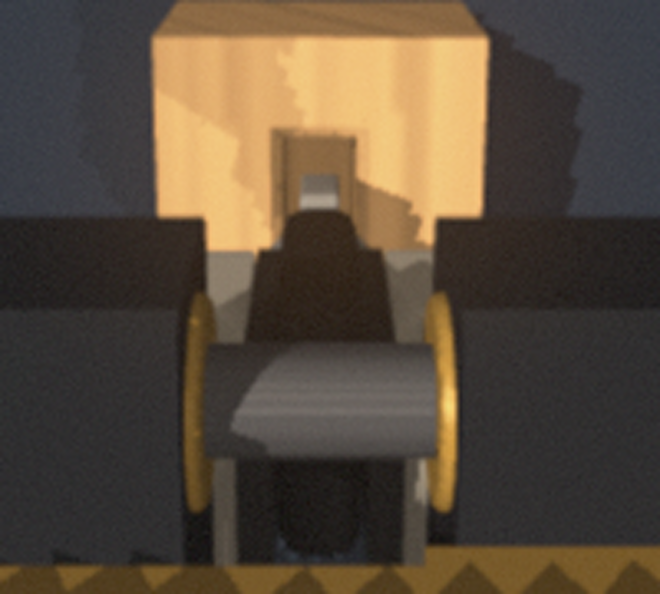

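The bit is centred over the slot. I lower it.

```bash
python3 -m jog '[[[-0.0004,0,-0.006,0,0,0,0],[0,0,-0.007,0,0,0,0],[0,0,-0.007,0,0,0,0],[0,0,-0.006,0,0,0,0],[0,0,-0.003,0,0,0,0],[0,0,-0.002,0,0,0,0],[0,0,0,0,0,0,0]]]'
python3 - <<'E'
from h import *
st()
E
python3 -m jog '[[[0,0,-0.001,0,0,0,0],[0,0,-0.001,0,0,0,0],[0,0,0,0,0,0,0]]]'
python3 - <<'E'
from h import *
st()
E
```

```text
t: 53.92
eef_pos: [0.4756, -0.0956, 0.0769]
ee_rot: [3.141, -0.0, -1.308]
force: [-1.0, -0.5, 1.5]
width: 0.0098
{'t': 53.925, 'q': [0.2081, 0.2431, -0.6217, 0.0001, -0.7062, 1.6249], 'eef_pos': [0.4756, -0.0956, 0.0769], 'ee_rot': [3.1415, -0.0001, -1.3084], 'force': [-1.0007, -0.5167, 1.5142], 'moment': [-0.1123, 0.5247, -0.0111], 'width': 0.0098}
t: 54.3
eef_pos: [0.4757, -0.0957, 0.0766]
ee_rot: [-3.141, -0.001, -1.308]
force: [-9.0, 2.6, 24.3]
width: 0.0098
{'t': 54.3, 'q': [0.2083, 0.2433, -0.6226, 0.0008, -0.7043, 1.6249], 'eef_pos': [0.4757, -0.0957, 0.0766], 'ee_rot': [-3.141, -0.0006, -1.3077], 'force': [-8.9534, 2.6371, 24.2713], 'moment': [1.0434, 3.5063, -0.0363], 'width': 0.0098}
```

Collar on the stand (24 N). I relieve, release, rise and inspect.

```bash
python3 -m jog '[[[0,0,0.0015,0,0,0,0],[0,0,0,0,0,0,0.45],[0,0,0,0,0,0,0.45],[0,0,0,0,0,0,0.45],[0,0,0,0,0,0,0.45],[0,0,0.02,0,0,0,0.45],[0,0,0.04,0,0,0,0.45],[-0.01,0,0.05,0,0,0,0.45],[-0.02,0,0.04,0,0,0,0.45],[-0.01,0,0.01,0,0,0,0.45],[0,0,0,0,0,0,0.45],[0,0,0,0,0,0,0.45]]]'
python3 - <<'E'
from h import *
st()
d=snap('wrist','w23.png')
snap('scene','s3.png')
E
```

```text
t: 55.8
eef_pos: [0.4354, -0.0956, 0.2351]
ee_rot: [3.14, 0.0, -1.309]
force: [0.3, 0.2, 0.6]
width: 0.0393
{'t': 55.8, 'q': [0.2284, -0.0153, -0.4906, -0.0003, -1.0972, 1.6046], 'eef_pos': [0.4354, -0.0956, 0.2351], 'ee_rot': [3.1399, 0.0003, -1.3087], 'force': [0.2979, 0.1899, 0.5663], 'moment': [-0.1097, 0.1151, -0.0382], 'width': 0.0393}
```

View pics/w23.png

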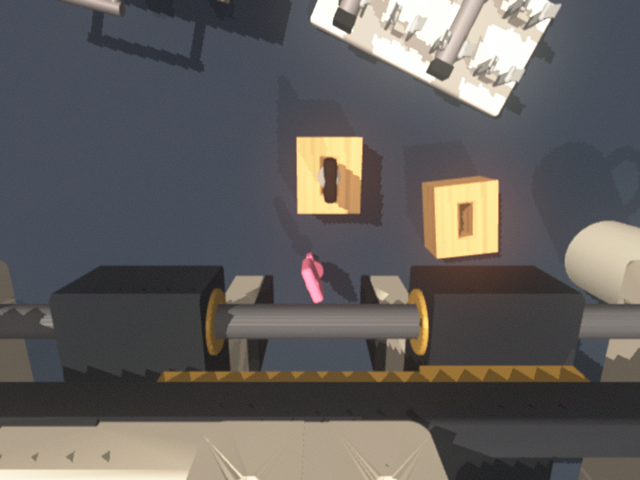

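View pics/s3.png

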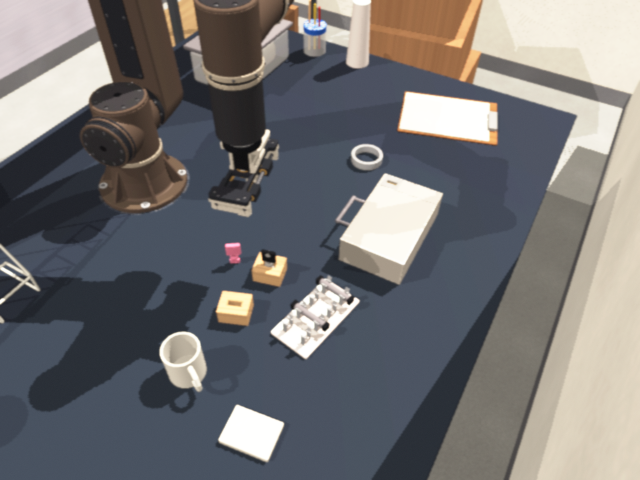

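The key stands in its stand, both markers are in clips, and the bystanders haven't moved. Last check is whether the drawer is shut, by comparing the scene view with the start.

Run:
```python
from h import *
a=load('scene0')['img'];b=load('s3')['img']
for n,(x0,y0,x1,y1) in dict(handle=(328,185,380,240),lock=(380,172,410,195),key=(245,240,295,290),tape=(345,140,390,175),mug=(155,325,215,395),pad=(210,400,290,465),rack=(268,270,365,360)).items():
    A=a[y0:y1,x0:x1].astype(np.float32).mean(2);B=b[y0:y1,x0:x1].astype(np.float32).mean(2)
    print(n,np.round(cv2.phaseCorrelate(A,B)[0],2),np.abs(A-B).mean().round(2),np.abs(A-B).max())
both=np.hstack([cv2.resize(i[165:300,260:450,::-1],None,fx=2.1,fy=2.1,interpolation=cv2.INTER_CUBIC) for i in(a,b)])
cv2.imwrite('pics/cmp.png',both)
```

```text
handle [0.05 0.01] 4.23 32.333344
lock [-0.   -0.04] 13.34 34.33333
key [-0.02 -0.08] 0.74 39.33333
tape [ 0.56 -0.09] 4.29 23.666672
mug [-0.07 -0.12] 8.74 41.33333
pad [-0.04 -0.01] 0.37 3.0
rack [-0.09  0.11] 11.85 230.0
```

View pics/cmp.png

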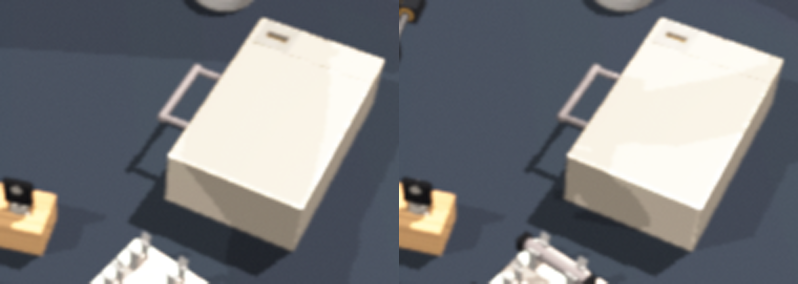

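```bash
python3 -c "
from h import *
print(job_done())"
```

```text
the job is handed in; nothing more can be done
None
```

I did the whole job in the order asked and handed it in at about 56 s.

- **Opening:** I took the key from its stand, pushed it home in the lock and turned it clockwise to its stop. Then I pulled the drawer out 0.14 m.
- **Markers:** Only two markers lay in the drawer. I snapped them into clip1 and clip3.
- **Closing:** I pushed the drawer shut, turned the key back to its stop and returned it to its stand.

**What the last checks showed:**
- Both markers bottomed firmly in their clips, at 23 and 29 N with no further travel. They lie centred lengthwise to within about 0.5 mm.
- The shut drawer's handle is where it started, to within 0.05 pixel in the scene view.
- I felt a stop when turning the key back, and the key then drew out freely. I did not tug the drawer to test the lock.
- The key's collar bottomed on the stand at 24 N, and the key's picture matches the start.
- The mug and notepad did not move. The tape's picture correlation gave a 0.56 pixel shift. I put that down to changed shadows, since the arm never went down near it, but did not check further.

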